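Draw a nest plate tight with a cam lock

TASK

Slide the nest plate along its track until its bolt pin stands in the open mouth of the cam lock, then turn the cam clockwise, roughly half a turn (more or less, as this lock needs), so that its hook draws the bolt in and the plate is held firmly against the rubber buffers: stop where the push on the crank peg has clearly risen, at a bolt pull of about 15 N, and never let the pull go over 25 N. Leave the cam locked with everything released, and leave the loose things beside the track where they lie.

Things in the scene. Friction and masses are not known exactly. Their poses are not given: they have to be found in the camera images.
- track: fixed aluminium track plate on the worktop, 285 x 124 x 10 mm (x = -235 to +50 mm), with low steel side rails (top 24.5 mm above the worktop). Origin on the worktop directly under the cam's axis; x points along the track in the direction in which the plate is pushed in, y to the left of that, z up.
- housing: fixed pivot of the cam lock on the track (10 mm post on the cam's axis, grey cross bar at x = 38 to 50 mm, 19 mm high), with the cam it carries. Origin and axes as the track's. Turning the cam free takes about 3 N on the crank peg; with the bolt pulled by 8, 15, 25 N the push on the peg, read at rest after a small turn, is about 4.7, 5.7, 7 N (up to half more while moving). The pull climbs 60 N per rad.
- crank_peg (a point): middle of the upright black round peg by which the cam is turned, 60 mm above the worktop: 14 mm diameter, from 43 to 78 mm above the worktop, fixed on a flat crank arm 34 mm from the cam's axis. At cam angle 0 it stands to the left of the axis (100 degrees from the track's x), and goes round clockwise with the cam: away from the plate, then to the right.
- cam_disc (a point): point on the cam's axis on top of its steel disc, 36 mm above the worktop; the disc is 76 mm across. A wide gap in the disc, its mouth, lets the bolt pin in; the hook is the spiral rim that begins at one side of the mouth. The point's x points opposite to the mouth.
- cam (a joint): cam angle in rad, growing clockwise from above, range -0.4 to 4.6, at the start -0.3 to 0.25 (mouth faces the plate). Steady friction of about 0.10 N m; stays where left. Beyond 0.7 the hook holds the pin's centre within 28 mm - 4.5 mm/rad x (angle - 0.7) of the axis. The angle where the right pull is reached differs from dock to dock, between 2.0 and 4.3, and must be felt.
- plate: loose aluminium nest plate, 0.3 to 0.6 kg, in the track: 125 x 90 x 8 mm, its underside 10 mm above the worktop, with a 20 mm high front wall, a steel bolt in front, a round knob, and a green half housing fixed at the rear. Origin at the lower front edge of the front wall, in the middle; x points forward to the cam. It only slides along the track (1 mm side play).
- bolt_head (a point): upright steel bolt pin, 8 mm diameter, top 29.5 mm above the worktop, 28 mm ahead of the front wall; the point is on its axis, 24 mm above the worktop. When the plate just touches the two rubber buffers (springs, together 18 N/mm) the pin is 13 to 23 mm from the cam's axis, different in every dock. Dragging takes 3 to 5 N, up to 9 if also pressed down.
- plate_knob (a point): centre of the upright round knob for moving the plate: 22 mm diameter, from 18 to 54 mm above the worktop; the point is 36 mm above the worktop, 52 mm behind the front wall's front face. x points forward along the plate.
- shell: loose empty green half housing, 27 x 74 x 13 mm, lying left of the track; origin at the middle of its underside. Leave it alone.
- board: loose circuit board, 32 x 96 x 10 mm, lying right of the cam; origin at the middle of its underside. Leave it alone.
- driver: loose blue screwdriver, 164 mm long, 20 mm thick, lying right of the track; origin at the middle of its underside. Leave it alone.
Things that resemble listed ones, but are neither listed nor needed, are in the scene too. Of the things that look like the plate, the middle-sized one is meant.

How it is judged (in metres and radians):
On the way, in this order (a step that is already met when the one before it is completed fails the run):
1. the bolt pin stands in the cam's mouth (less than 25.5 mm from the cam's axis) (horizontal distance between bolt_head and cam_disc below 0.0255 m), for 0.2 s.
2. the hook pulls the bolt with more than 8 N, the cam turned more than 1.8 rad (contact force between plate and housing above 8 N and value of joint cam above 1.8 rad), for 0.2 s.
At the end, for the whole second after the job is handed in: The cam is turned more than 1.8 rad, its hook pulls the bolt with 8 to 25 N, the bolt pin is less than 24.5 mm from the cam's axis and the plate is at rest (all of step 2 and contact force between plate and housing below 25 N and horizontal distance between bolt_head and cam_disc below 0.0245 m and linear speed of plate below 0.01 m/s); the robot touches nothing.
It fails at once if the bolt pull went over 25 N (contact force between plate and housing above 25 N).
It fails at once if a loose thing beside the track was moved more than 20 mm (distance of any of shell, board, driver from where it was at the start of the episode above 0.02 m).
It also fails if it takes over 69 s, if anything falls off the work surface, if the arm or the gripper's body presses on something with over 40 N, if the wrist force passes 120 N, or if a joint passes its speed limit or range.

ROBOT

A 6-joint arm with a two-finger parallel gripper is mounted at the origin on a cart in front of the work surface, level with it; the furniture and walls round the work are solid. World frame = base frame: x ahead of the robot, y to its left, z up, the work surface at z = 0. Lengths are in mm, angles in rad, forces in N, time in s.
With the tool pointing down it reaches from about 400 to 925 mm from the base axis. Payload 12.5 kg.
Tool frame: the origin (TCP) lies midway between the tips of the shut fingers; the grasp point (between the pads) lies 19 mm behind it; z points along the fingers, y is the direction in which the jaws open and shut (so a half turn about z gives the same grasp; the last joint's range is limited). The gripper opens to 95 mm and grips with 3 to 60 N. Pads are 20 mm wide; open, the fingers measure 119 mm over their backs; the gripper's body (75 mm by 180 mm) begins 59 mm behind the grasp point.
Start: joints at [1.09, 0.491, 1.559, -0, 1.092, -0.106], TCP at [228.79, 581.64, 187.661] pointing down, gripper open.
Joint ranges: [-3.1, 3.1], [-0.84, 2.19], [0.05, 2.79], [-1.13, 4.28], [0.06, 2.93], [-2.69, 2.69]. Speed limits (rad/s): [2.22, 2.22, 2.79, 3.14, 3.14, 3.14].

INTERFACE

Orientations are given as [roll, pitch, yaw] about the fixed x, y, z axes, in that order (R = Rz(yaw) Ry(pitch) Rx(roll)).
In Python, from cell import env gives the robot as it stands.
- The arm moves only by the tool drive_tool, never from a script. Its argument "increments" is a list of rows, each a list of 2 entries, a list of its own where there are three numbers: the shift along the tool's x, y, z as a fraction of full scale, then the turn, a rotation vector about the tool's x, y, z as a fraction of full scale. In form: [[[x, y, z], [ax, ay, az]], ...]. A call has 1 to 5 rows; each row shifts and turns the commanded pose from where the row before left it, along the tool's axes as they then stand; what a row does not reach is not made up. Full scale, the value 1, is 30 mm for a shift and 0.08 rad for a turn. A row lasts 1/12 s, in which the tool goes at most 41.7 mm and 7.16 degrees, less where a joint would pass 70% of its speed; a pose out of reach is approached as far as the arm can. A call with a number of a shift or a turn outside -1 to 1 is refused whole. A call with a gripper value outside its range is refused whole. "jaw" is the opening, from -1 (shut) to 1 (fully open), so that 0 is half open, set as the call begins (left out, the last holds). The fingers move at their own pace and stop on an object; the grip force is fixed at half the most. Time passes only in rows, so rows that do not move let the fingers close. It gives the time, the measured TCP pose, the force and the opening at its end, in the units of the state.
- env.state(): the state, without advancing time (a new reading comes with each control period).
- env.read_camera(name): name is "scene" or "top" or "wrist"; returns a dict with "pixels" (480x640x3 uint8, blue, green, red), "vertical_fov" (degrees; the focal length in pixels is half the picture's height over the tangent of half this angle, whatever the lens; pixels are square), "cx", "cy" (the principal point, pixels), "world_to_cam" (4x4, takes a point from world to camera coordinates). Camera axes: x right, y down, z forward; pixel columns grow to the right and rows downward; lengths in mm; the calibration is good to about 2 mm. A picture is of the moment at which its call begins. There is no depth.
- env.job_done(): hands the job in, once; it reports no verdict.
Trained networks look in a picture, given as the dict that the camera call returned (one of the last four; its "shot" number tells which), for a name from the list of things; names that differ only in an ending like _2 or _b are one class to them, and where a whole thing is asked for, a point or a joint stands for the part that bears it (a point fixed in the world has none). Each returns a list of dicts, best first, with "score" (0 to 1); they miss things now and then, are a little off and sometimes report something else, mostly with a low value. They report only what shows in the picture. A call takes as long as a camera call. They do not tell look-alikes from the thing itself.
- env.boxes_of(target, picture): "point" ([x, y, z] in mm, in world coordinates, good to about 4 mm: the middle of the surface that is visible of it).
- env.tip_of(target, picture): "point" ([x, y, z] in mm, in world coordinates, good to about 4 mm: a listed point, or the origin of a listed thing).
The state is a dict: "t": time; "joints": joint angles; "qvel": joint speeds; "tau": joint torques, N m; "eef_pos": TCP position; "tcp_rot": TCP orientation; "ft_force": force on the tool from outside, world axes, zero at the start; "moment": the same for the moment, N m; "opening": opening from 0.0 (shut) to 1.0 (fully open).
Only numpy, scipy, OpenCV 4.12 (cv2) and the standard library are available. Lean on these libraries where they do the work, as an engineer would, in place of code of your own. Each camera call takes 0.05 s, during which the arm holds its last target.

## Working session

There is one attempt and no reset: what is moved stays moved. The work goes in short steps, Python scripts to look and compute and a tool call to move; the robot and the scene stay as the last step left them, time stands still between calls to the robot, and variables do not carry over. Pictures are saved under pics/ and viewed, and the job is handed in when it is done.

Besides the shell and the picture viewer there is one more tool, called after ">>>" in YAML: its name, and indented under it one key for each argument. drive_tool: Moves the arm, as the interface text tells. Its arguments: {"type":"object","properties":{"increments":{"type":"array","items":{"type":"array"}},"jaw":{"type":"number"}},"required":["increments"]}

```bash
ls; mkdir -p pics; cat > h.py <<'E'
import numpy as np, cv2
from cell import env
def shot(n,f=None):
    p=env.read_camera(n)
    if f: cv2.imwrite('pics/'+f,p['pixels'])
    return p
def proj(p,X):
    W=np.array(p['world_to_cam']); c=W[:3,:3]@np.array(X,float)+W[:3,3]
    f=240/np.tan(np.radians(p['vertical_fov'])/2)
    return c[:2]/c[2]*f+[p['cx'],p['cy']]
def back(p,uv,z):
    W=np.array(p['world_to_cam']); f=240/np.tan(np.radians(p['vertical_fov'])/2)
    d=W[:3,:3].T@np.array([(uv[0]-p['cx'])/f,(uv[1]-p['cy'])/f,1]); o=-W[:3,:3].T@W[:3,3]
    return o+d*(z-o[2])/d[2]
E
python3 - <<'E'
from h import *
for n in ['scene','top']:
    p=shot(n,n+'1.png')
    for t in ['plate','plate_knob','bolt_head','cam_disc','crank_peg','housing','track','shell','board','driver']:
        try:
            for r in env.tip_of(t,p)[:4]: print(n,t,round(r['score'],2),np.round(r['point'],0),np.round(proj(p,r['point'])))
        except Exception as e: print(t,e)
s=env.state();print(s['t'],s['eef_pos'],s['tcp_rot'],s['ft_force'],s['opening'])
E
```

```text
pics
scene plate 0.93 [ 448. -313.    2.] [390. 373.]
scene plate 0.79 [537. -49.  12.] [318. 273.]
scene plate 0.6 [568. 211.   3.] [247. 215.]
scene plate_knob 0.92 [ 446. -273.   22.] [374. 357.]
scene plate_knob 0.63 [484. -44.  36.] [300. 280.]
scene plate_knob 0.63 [550. 283.  37.] [221. 197.]
scene bolt_head 0.98 [574. 174.  19.] [259. 216.]
scene bolt_head 0.9 [ 454. -331.   13.] [401. 374.]
scene cam_disc 0.58 [612. -59.  32.] [341. 250.]
scene crank_peg 0.69 [614. -24.  60.] [331. 235.]
scene housing 0.61 [613. -60.  -3.] [342. 260.]
scene housing 0.41 [ 593. -210.    1.] [389. 298.]
scene track 0.94 [616. -58.  -2.] [342. 258.]
scene shell 0.66 [600.  88.   3.] [292. 231.]
scene shell 0.52 [ 438. -175.   -1.] [333. 337.]
scene board 0.71 [ 592. -209.   -0.] [389. 299.]
scene board 0.23 [536. -51.   8.] [318. 275.]
scene driver 0.93 [ 437. -178.    1.] [334. 338.]
scene driver 0.63 [612. -62.  34.] [342. 250.]
top plate 0.87 [565. 213.  -1.] [183. 240.]
top plate 0.77 [535. -46.  12.] [324. 256.]
top plate 0.71 [ 452. -312.   -2.] [470. 303.]
top plate_knob 0.94 [482. -45. 
[... 173 characters left out ...]
 bolt_head 0.82 [579. 170.  16.] [204. 231.]
top bolt_head 0.81 [563. -49.  20.] [326. 240.]
top bolt_head 0.38 [614. -58.   2.] [330. 213.]
top crank_peg 0.55 [615. -30.  58.] [315. 210.]
top housing 0.75 [614. -58.   4.] [330. 213.]
top track 0.79 [615. -56.   2.] [330. 213.]
top track 0.44 [614. -58.  37.] [331. 212.]
top shell 0.71 [595.  90.  -0.] [250. 224.]
top board 0.91 [ 594. -208.    1.] [413. 225.]
top driver 0.56 [ 441. -171.    4.] [393. 309.]
top driver 0.45 [595.  88.  -1.] [251. 223.]
top driver 0.32 [482. -46.  34.] [323. 286.]
1.1 [228.78329032 581.64060637 187.67640138] [3.14148325e+00 3.41878368e-05 2.76684882e+00] [ 0.41976061  0.75489232 -0.03564638] 0.9971391496926145
```

View pics/scene1.png

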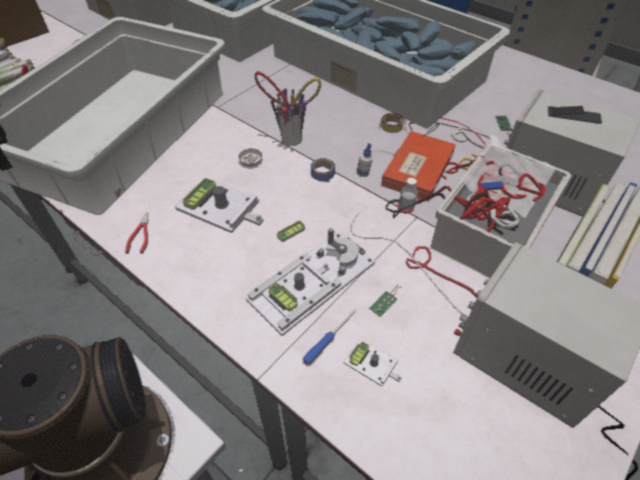

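View pics/top1.png

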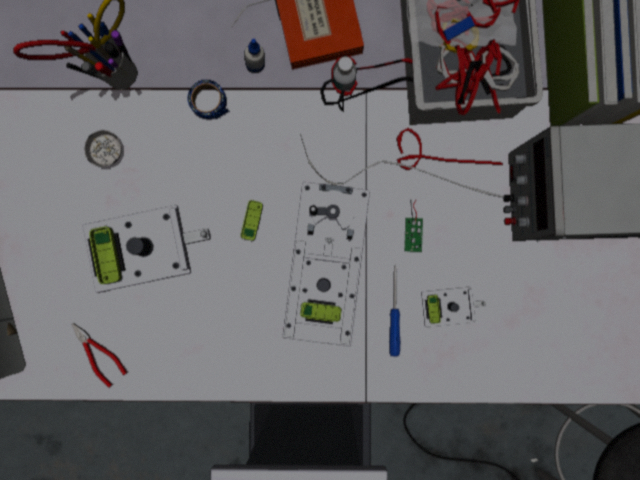

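```bash
python3 - <<'E'
import cv2
i=cv2.imread('pics/top1.png')[160:340,240:440]
cv2.imwrite('pics/top1c.png',cv2.resize(i,None,fx=3.3,fy=3.3,interpolation=cv2.INTER_CUBIC))
i=cv2.imread('pics/scene1.png')[200:330,240:400]
cv2.imwrite('pics/scene1c.png',cv2.resize(i,None,fx=4.5,fy=4.5,interpolation=cv2.INTER_CUBIC))
E
```

```text
(no output)
```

View pics/top1c.png

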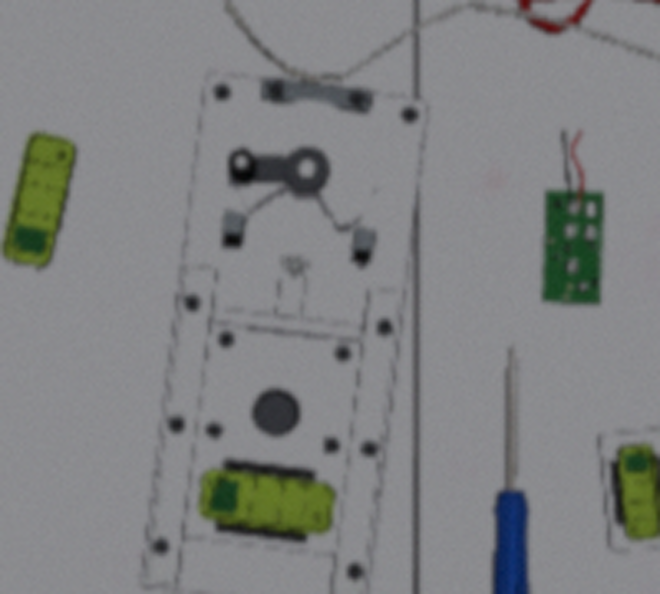

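View pics/scene1c.png

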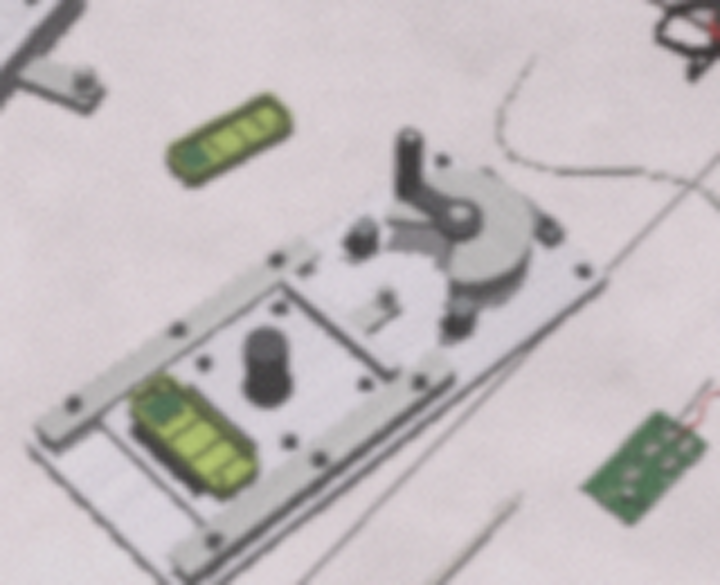

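The three plate look-alikes in the top picture are the large one at (183,240), the middle-sized one at (324,256), and the small one at (470,303). The middle one fits: it sits in the track between the rails, with its bolt facing the cam, and the crop confirms this. The knob is at (323,286), the cam at (331,213) and the peg at (315,210). Next I fit the track frame.

```bash
python3 - <<'E'
from h import *
p=shot('top')
c=lambda u,v:(u/3.3+240,v/3.3+160)
pts={'FL':(c(207,72),10,(50,62)),'FR':(c(427,103),10,(50,-62)),'RL':((284,340),10,(-235,62)),'RR':((351,346.5),10,(-235,-62))}
A=[];B=[]
for k,(uv,z,l) in pts.items():
    X=back(p,uv,z); print(k,X.round(1)); A.append(l);B.append(X[:2])
A=np.array(A,float);B=np.array(B)
a=A-A.mean(0);b=B-B.mean(0)
yaw=np.arctan2((a[:,0]*b[:,1]-a[:,1]*b[:,0]).sum(),(a*b).sum());
R=np.array([[np.cos(yaw),-np.sin(yaw)],[np.sin(yaw),np.cos(yaw)]]);t=B.mean(0)-R@A.mean(0)
print('yaw',yaw,'origin',t,'res',(B-(A@R.T+t)).round(1))
for n,uv,z in [('disc hub',c(305,171),43),('peg top',c(242,165),78),('knob top',c(276,412),54),('pin',c(294,262),29.5)]:
    X=back(p,uv,z);print(n,X.round(1),(R.T@(X[:2]-t)).round(1))
w=np.linalg.inv(np.array(p['world_to_cam']));print('cam',w[:3,3].round())
E
```

```text
FL [670.7  -7.2  10. ]
FR [ 653.8 -128.6   10. ]
RL [384.2  25.   10. ]
RR [373.2 -95.6  10. ]
yaw -0.11440957226370989 origin [612.35448382 -62.16851226] res [[ 1.6 -0.9]
 [-1.2  0.9]
 [-1.8 -1.3]
 [ 1.4  1.3]]
disc hub [612.8 -61.2  43. ] [0.3 1. ]
peg top [612.4 -28.6  78. ] [-3.8 33.4]
knob top [485.  -46.4  54. ] [-128.4    1.2]
pin [564.9 -55.6  29.5] [-47.9   1.1]
cam [ 516.  -54. 1038.]
```

```bash
cat >> h.py <<'E'
def rows(target,yaw,n,zrow=None):
    """n rows to world target and yaw, from the measured pose"""
    s=env.state();p=np.array(s['eef_pos']);y=s['tcp_rot'][2]
    dy=(yaw-y+np.pi)%(2*np.pi)-np.pi
    d=(np.array(target)-p)/n
    for i in range(n):
        c,sn=np.cos(y),np.sin(y)
        print('[[%.2f,%.2f,%.2f],[0,0,%.2f]],'%((c*d[0]+sn*d[1])/30,(sn*d[0]-c*d[1])/30,-d[2]/30,-dy/n/.08),end='' if (i+1)%5 else '\n')
        y+=dy/n
    print()
def st():
    s=env.state();print(round(s['t'],2),np.round(s['eef_pos'],1),np.round(s['tcp_rot'],3),'F',np.round(s['ft_force'],2),'op',round(s['opening'],3),'j6',round(s['joints'][5],3))
E
python3 -c "
from h import *
rows([484.5,-46.5,187.7],1.457,19)"
```

```text
[[-0.82,-0.86,-0.00],[0,0,0.86]],[[-0.88,-0.80,-0.00],[0,0,0.86]],[[-0.93,-0.74,-0.00],[0,0,0.86]],[[-0.98,-0.67,-0.00],[0,0,0.86]],[[-1.02,-0.61,-0.00],[0,0,0.86]],
[[-1.06,-0.53,-0.00],[0,0,0.86]],[[-1.10,-0.46,-0.00],[0,0,0.86]],[[-1.13,-0.38,-0.00],[0,0,0.86]],[[-1.15,-0.30,-0.00],[0,0,0.86]],[[-1.17,-0.22,-0.00],[0,0,0.86]],
[[-1.18,-0.14,-0.00],[0,0,0.86]],[[-1.19,-0.06,-0.00],[0,0,0.86]],[[-1.19,0.02,-0.00],[0,0,0.86]],[[-1.19,0.10,-0.00],[0,0,0.86]],[[-1.18,0.18,-0.00],[0,0,0.86]],
[[-1.16,0.27,-0.00],[0,0,0.86]],[[-1.14,0.34,-0.00],[0,0,0.86]],[[-1.11,0.42,-0.00],[0,0,0.86]],[[-1.08,0.50,-0.00],[0,0,0.86]],
```

>>> drive_tool:
  increments:
    - [[-0.82, -0.86, 0], [0, 0, 0.86]]
    - [[-0.88, -0.8, 0], [0, 0, 0.86]]
    - [[-0.93, -0.74, 0], [0, 0, 0.86]]
    - [[-0.98, -0.67, 0], [0, 0, 0.86]]
    - [[-1, -0.6, 0], [0, 0, 0.86]]

```text
t: 1.57
eef_pos: [296.0, 415.6, 187.7]
tcp_rot: [3.141, 0.0, 2.42]
ft_force: [1.3, -0.0, 0.4]
opening: 0.998
```

>>> drive_tool:
  increments:
    - [[-1, -0.53, 0], [0, 0, 0.86]]
    - [[-1, -0.46, 0], [0, 0, 0.86]]
    - [[-1, -0.38, 0], [0, 0, 0.86]]
    - [[-1, -0.3, 0], [0, 0, 0.86]]
    - [[-1, -0.22, 0], [0, 0, 0.86]]

```text
t: 1.98
eef_pos: [352.2, 264.7, 187.8]
tcp_rot: [3.141, -0.0, 2.075]
ft_force: [1.0, -0.2, -1.5]
opening: 0.995
```

>>> drive_tool:
  increments:
    - [[-1, -0.14, 0], [0, 0, 0.86]]
    - [[-1, -0.06, 0], [0, 0, 0.86]]
    - [[-1, 0.02, 0], [0, 0, 0.86]]
    - [[-1, 0.1, 0], [0, 0, 0.86]]
    - [[-1, 0.18, 0], [0, 0, 0.86]]

```text
t: 2.4
eef_pos: [409.7, 125.2, 187.9]
tcp_rot: [3.141, -0.0, 1.731]
ft_force: [0.2, -0.3, 0.0]
opening: 1.0
```

```bash
python3 -c "
from h import *
st();rows([484.5,-46.5,150],1.457,7)"
```

```text
2.4 [409.7 125.2 187.9] [ 3.141 -0.     1.731] F [ 0.23 -0.29  0.02] op 1.0 j6 -0.019
[[-0.86,0.22,0.18],[0,0,0.49]],[[-0.85,0.25,0.18],[0,0,0.49]],[[-0.84,0.29,0.18],[0,0,0.49]],[[-0.83,0.32,0.18],[0,0,0.49]],[[-0.82,0.35,0.18],[0,0,0.49]],
[[-0.80,0.38,0.18],[0,0,0.49]],[[-0.79,0.42,0.18],[0,0,0.49]],
```

>>> drive_tool:
  increments:
    - [[-0.86, 0.22, 0.18], [0, 0, 0.49]]
    - [[-0.85, 0.25, 0.18], [0, 0, 0.49]]
    - [[-0.84, 0.29, 0.18], [0, 0, 0.49]]
    - [[-0.83, 0.32, 0.18], [0, 0, 0.49]]
    - [[-0.75, 0.35, 0.18], [0, 0, 0.49]]
  jaw: -0.05

```text
t: 2.82
eef_pos: [463.4, 5.1, 160.5]
tcp_rot: [3.141, -0.0, 1.536]
ft_force: [0.7, 0.2, -0.7]
opening: 0.708
```

>>> drive_tool:
  increments:
    - [[-0.4, 0.3, 0.1], [0, 0, 0.4]]
    - [[0, 0, 0], [0, 0, 0]]
    - [[0, 0, 0], [0, 0, 0]]

```text
t: 3.07
eef_pos: [471.5, -5.7, 157.5]
tcp_rot: [-3.141, -0.0, 1.506]
ft_force: [-0.1, 0.1, 0.6]
opening: 0.512
```

```bash
python3 -c "
from h import *
st();
p=shot('wrist','w1.png')
for t in ['plate_knob','bolt_head','cam_disc','crank_peg']:
    for r in env.tip_of(t,p)[:2]: print(t,round(r['score'],2),np.round(r['point'],1),np.round(proj(p,r['point'])))
st();rows([484.5,-46.5,90],1.457,3)"
```

```text
3.07 [471.5  -5.7 157.5] [-3.141 -0.     1.506] F [-0.13  0.06  0.65] op 0.512 j6 -0.088
plate_knob 0.68 [482.9 -43.8  34.8] [338. 261.]
bolt_head 0.69 [576.  169.4  19.2] [434.   7.]
bolt_head 0.63 [561.3 -50.2  22.9] [416. 258.]
cam_disc 0.79 [613.1 -58.   36.8] [475. 267.]
crank_peg 0.84 [612.5 -25.   63.4] [488. 241.]
crank_peg 0.39 [597.3  85.9  -3.7] [448. 112.]
3.32 [471.3  -4.8 158. ] [ 3.141 -0.     1.508] F [ 0.32  0.36 -0.29] op 0.477 j6 -0.088
[[-0.45,0.18,0.76],[0,0,0.21]],[[-0.45,0.18,0.76],[0,0,0.21]],[[-0.45,0.19,0.76],[0,0,0.21]],
```

View pics/w1.png

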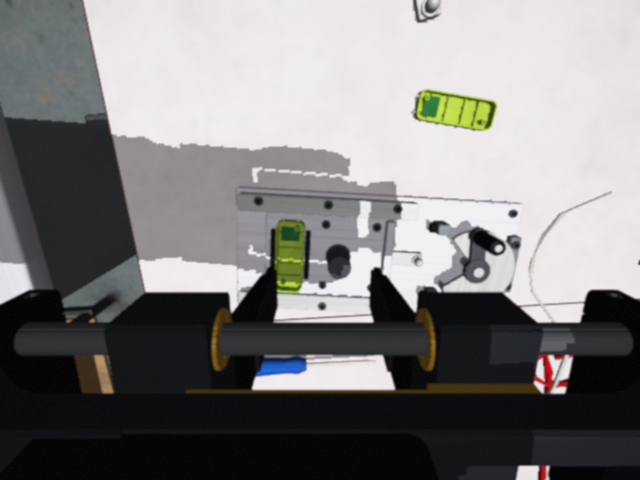

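```bash
python3 - <<'E'
from h import *
import glob
p=shot('wrist','w2.png')
for t,uv,z in [('knobtop',(338,253),54),('hub',(478,270),43),('pegtop',(499,246),78),('pin',(418,261),29.5)]: print(t,back(p,uv,z).round(1))
i=p['pixels'][180:310,220:540]; cv2.imwrite('pics/w2c.png',cv2.resize(i,None,fx=2.5,fy=2.5,interpolation=cv2.INTER_CUBIC))
E
```

```text
knobtop [483.3 -29.3  54. ]
hub [614.2 -58.   43. ]
pegtop [614.7 -23.8  78. ]
pin [561.3 -50.3  29.5]
```

View pics/w2c.png

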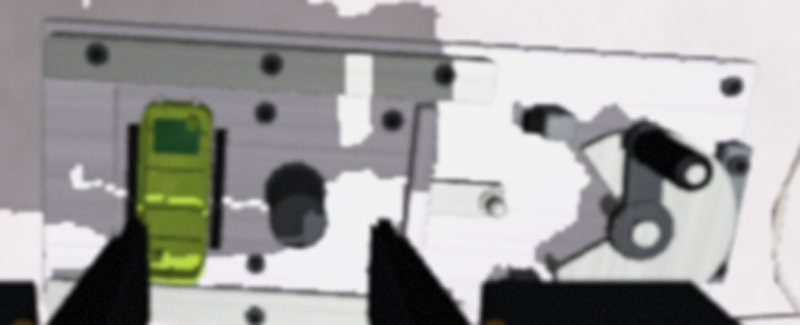

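```bash
python3 - <<'E'
from h import *
p=shot('wrist')
for t,uv,z in [('knobtop',(339,267.5),54),('hub',(478,273),43),('pegtop',(498,249),78),('pin',(417.5,260.5),29.5)]: print(t,back(p,uv,z).round(1))
rows([484,-45.5,90],1.457,3)
E
```

```text
knobtop [483.5 -43.2  54. ]
hub [614.4 -61.1  43. ]
pegtop [614.1 -26.5  78. ]
pin [560.9 -49.9  29.5]
[[-0.44,0.17,0.75],[0,0,0.21]],[[-0.44,0.17,0.75],[0,0,0.21]],[[-0.43,0.18,0.75],[0,0,0.21]],
```

>>> drive_tool:
  increments:
    - [[-0.44, 0.17, 0.75], [0, 0, 0.21]]
    - [[-0.44, 0.17, 0.75], [0, 0, 0.21]]
    - [[-0.44, 0.17, 0.75], [0, 0, 0.21]]
    - [[0, 0, 0], [0, 0, 0]]

```text
t: 3.75
eef_pos: [482.7, -47.3, 87.2]
tcp_rot: [-3.138, -0.0, 1.455]
ft_force: [0.1, -0.4, 0.2]
opening: 0.475
```

```bash
python3 -c "
from h import *
st();rows([484,-45.5,37],1.457,4)"
```

```text
3.75 [482.7 -47.3  87.2] [-3.138 -0.     1.455] F [ 0.11 -0.42  0.17] op 0.475 j6 -0.118
[[0.02,0.01,0.42],[0,0,-0.01]],[[0.02,0.01,0.42],[0,0,-0.01]],[[0.02,0.01,0.42],[0,0,-0.01]],[[0.02,0.01,0.42],[0,0,-0.01]],
```

>>> drive_tool:
  increments:
    - [[0.02, 0.01, 0.42], [0, 0, 0]]
    - [[0.02, 0.01, 0.42], [0, 0, 0]]
    - [[0.02, 0.01, 0.42], [0, 0, 0]]
    - [[0.02, 0.01, 0.4], [0, 0, 0]]
    - [[0, 0, 0], [0, 0, 0]]

```text
t: 4.17
eef_pos: [484.5, -43.3, 39.6]
tcp_rot: [-3.14, -0.0, 1.457]
ft_force: [-0.7, 0.8, 0.1]
opening: 0.474
```

>>> drive_tool:
  increments:
    - [[0, 0, 0], [0, 0, 0]]
    - [[0, 0, 0], [0, 0, 0]]
    - [[0, 0, 0], [0, 0, 0]]
    - [[0, 0, 0], [0, 0, 0]]
    - [[0, 0, 0], [0, 0, 0]]
  jaw: -1

```text
t: 4.58
eef_pos: [485.3, -44.1, 40.9]
tcp_rot: [3.141, 0.0, 1.456]
ft_force: [-0.0, -0.0, -0.1]
opening: 0.182
```

```bash
python3 -c "
from h import *
st();p=shot('wrist','w3.png');i=p['pixels'];shot('scene','s3.png');st()"
```

```text
4.58 [485.3 -44.1  40.9] [3.141 0.    1.456] F [-0.02 -0.01 -0.14] op 0.182 j6 -0.112
4.68 [485.2 -44.1  40.6] [ 3.141 -0.     1.456] F [ 0.37 -0.26  0.03] op 0.095 j6 -0.112
```

View pics/w3.png

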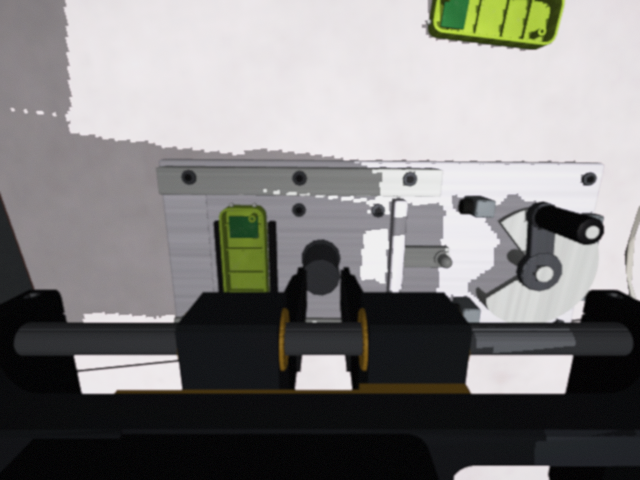

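```bash
python3 - <<'E'
from h import *
p=shot('wrist','w4.png')
for t,uv,z in [('knobtop',(323,272),54),('hub',(543,273),43),('pegtop',(592,231),78),('pin',(446,258),29.5)]: print(t,back(p,uv,z).round(1))
for X in [(485,-44,40),(485,-44,54),(485,-44,59)]: print(proj(p,X))
w=np.linalg.inv(np.array(p['world_to_cam']));print(w.round(2)); st()
for t in ['plate_knob']:
    for r in env.tip_of(t,p)[:2]: print(t,round(r['score'],2),np.round(r['point'],1),np.round(proj(p,r['point'])))
i=p['pixels'][180:360,220:420]; cv2.imwrite('pics/w4c.png',cv2.resize(i,None,fx=3.3,fy=3.3,interpolation=cv2.INTER_CUBIC))
i=shot('scene')['pixels'][200:330,240:400]
cv2.imwrite('pics/s4c.png',cv2.resize(i,None,fx=4.5,fy=4.5,interpolation=cv2.INTER_CUBIC))
E
```

```text
knobtop [485.6 -41.1  54. ]
hub [613.6 -60.8  43. ]
pegtop [613.7 -26.1  78. ]
pin [561.6 -50.   29.5]
[322.48963497 268.27721399]
[322.45908685 277.06590364]
[322.44713122 280.50553674]
[[ 9.9000e-01 -1.1000e-01 -3.0000e-02  4.9369e+02]
 [-1.1000e-01 -9.6000e-01 -2.6000e-01  2.8720e+01]
 [ 0.0000e+00  2.6000e-01 -9.6000e-01  2.3730e+02]
 [ 0.0000e+00  0.0000e+00  0.0000e+00  1.0000e+00]]
4.73 [485.1 -44.2  40.5] [ 3.141 -0.     1.456] F [ 0.35 -0.29  0.15] op 0.053 j6 -0.112
plate_knob 0.57 [482.5 -43.6  35.9] [318. 266.]
plate_knob 0.17 [561.8 -51.7  23.2] [443. 257.]
```

View pics/w4c.png

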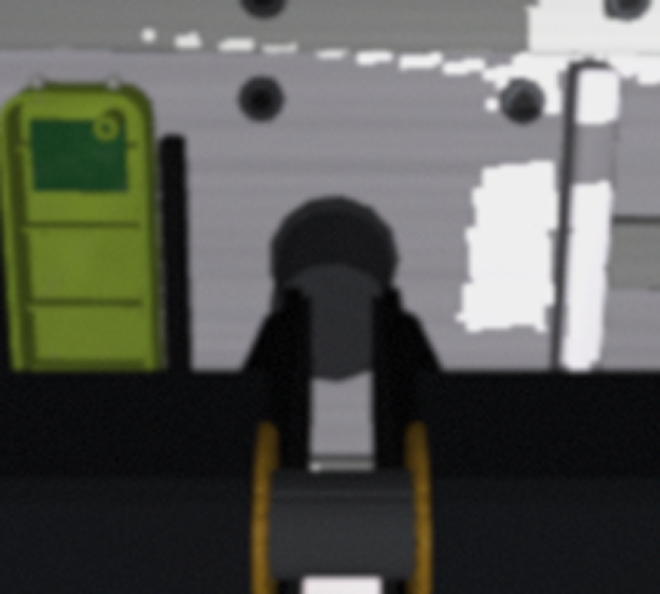

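View pics/s4c.png

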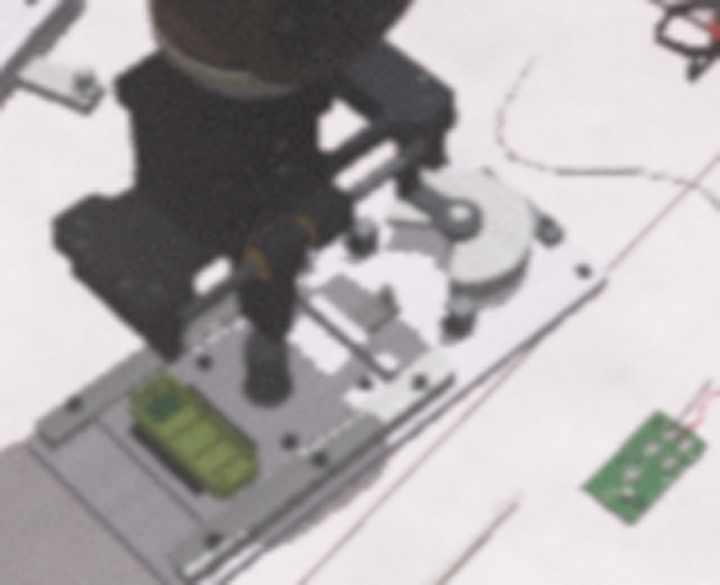

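```bash
python3 - <<'E'
from h import *
st()
for n in ['scene','top','wrist']:
    p=shot(n); im=p['pixels'].copy()
    t=env.state()['eef_pos']
    for X,c in [(t,(0,0,255)),((t[0],t[1],18),(255,0,0)),((t[0],t[1],54),(0,255,0))]:
        u=proj(p,X); print(n,u.round(1)); 
    x,y=map(int,proj(p,t)); f=6
    i=cv2.resize(im[max(0,y-50):y+50,x-60:x+60],None,fx=f,fy=f,interpolation=cv2.INTER_CUBIC)
    for X,c in [(t,(0,0,255)),((t[0],t[1],18),(255,0,0)),((t[0],t[1],54),(0,255,0))]:
        u=proj(p,X); cv2.circle(i,(int((u[0]-x+60)*f),int((u[1]-max(0,y-50))*f)),4,c,-1)
    cv2.imwrite('pics/chk_%s.png'%n,i)
E
```

```text
4.83 [485.1 -44.1  40.4] [ 3.142 -0.     1.456] F [ 0.03 -0.15  0.08] op 0.017 j6 -0.112
scene [300.2 278.9]
scene [300.5 284.8]
scene [300.  275.1]
top [322.4 284.5]
top [322.6 284.1]
top [322.4 284.8]
wrist [322.9 268.8]
wrist [322.9 256.9]
wrist [322.8 277.5]
```

View pics/chk_scene.png

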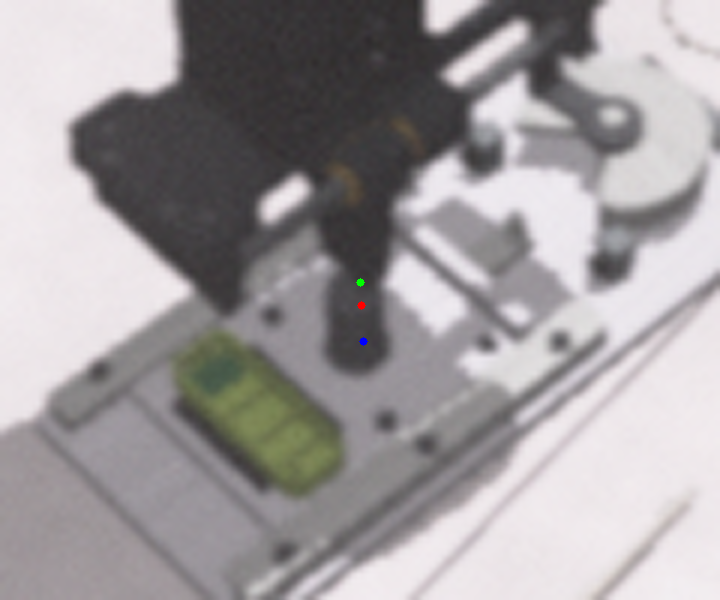

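View pics/chk_wrist.png

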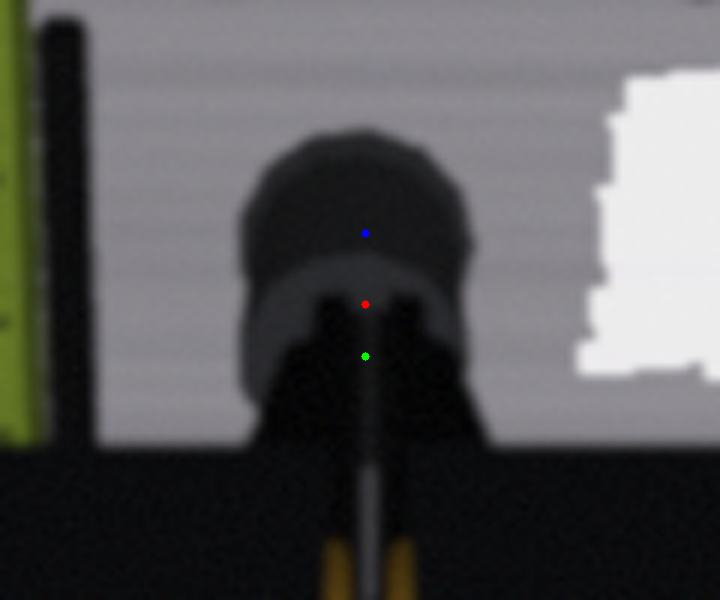

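>>> drive_tool:
  increments:
    - [[0, 0, 0], [0, 0, 0]]
    - [[0, 0, 0], [0, 0, 0]]
    - [[0, 0, 0], [0, 0, 0]]
    - [[0, 0, 0], [0, 0, 0]]
    - [[0, 0, 0], [0, 0, 0]]
  jaw: -0.05

```text
t: 5.4
eef_pos: [485.1, -44.1, 40.3]
tcp_rot: [-3.142, -0.0, 1.456]
ft_force: [0.2, -0.8, 0.2]
opening: 0.296
```

>>> drive_tool:
  increments:
    - [[0, 0, 0], [0, 0, 0]]
    - [[0, 0, 0], [0, 0, 0]]
    - [[0, 0, 0], [0, 0, 0]]

```text
t: 5.65
eef_pos: [485.1, -44.1, 40.3]
tcp_rot: [3.142, -0.0, 1.456]
ft_force: [-0.0, -0.4, -0.3]
opening: 0.464
```

```bash
python3 - <<'E'
from h import *
st()
for n in ['scene','wrist']:
    p=shot(n); im=p['pixels'].copy()
    s=env.state();t=s['eef_pos'];o=s['opening']*47.5
    x,y=map(int,proj(p,t)); f=6
    i=cv2.resize(im[max(0,y-50):y+50,x-60:x+60],None,fx=f,fy=f,interpolation=cv2.INTER_CUBIC)
    yw=s['tcp_rot'][2];ax=np.array([np.cos(yw),np.sin(yw),0]);ay=np.array([np.sin(yw),-np.cos(yw),0])
    for z,c in [(40.4,(0,0,255)),(59,(0,255,0))]:
      for sg in (-1,1):
       for e in (-10,10):
        X=np.array([t[0],t[1],z])+ay*o*sg+ax*e
        u=proj(p,X); cv2.circle(i,(int((u[0]-x+60)*f),int((u[1]-max(0,y-50))*f)),4,c,-1)
    cv2.imwrite('pics/chk2_%s.png'%n,i)
E
```

```text
5.65 [485.1 -44.1  40.3] [ 3.142 -0.     1.456] F [-0.02 -0.37 -0.27] op 0.464 j6 -0.112
```

View pics/chk2_scene.png

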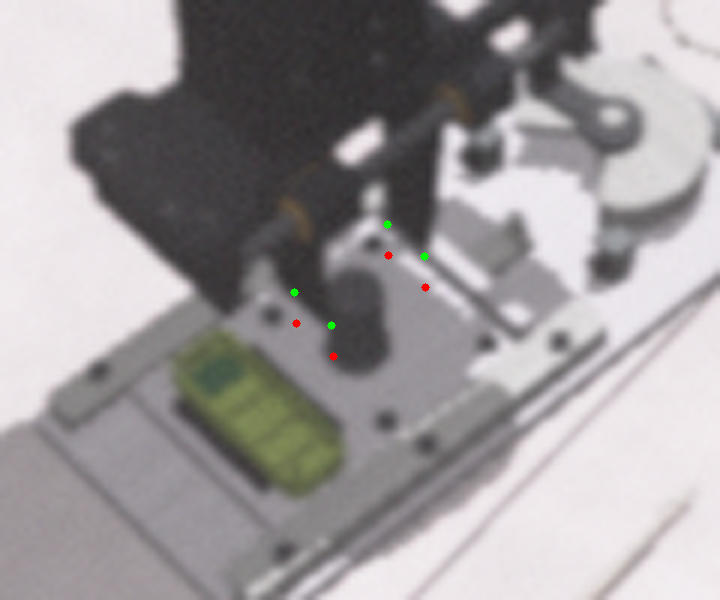

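View pics/chk2_wrist.png

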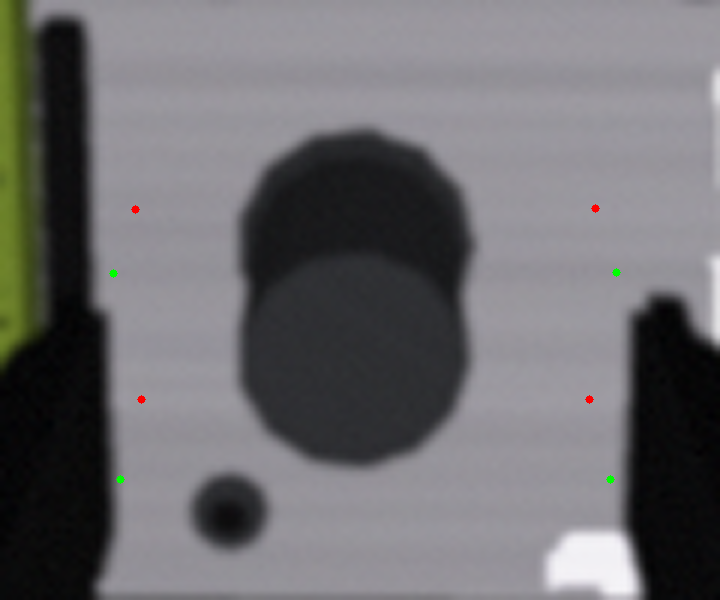

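The fingertips show about 20 mm above the reported TCP: they fit z≈59 while the reading is 40, and the jaws shut above the knob. I'll lower the tool by about 22 mm and grip again.

>>> drive_tool:
  increments:
    - [[0, 0, 0.25], [0, 0, 0]]
    - [[0, 0, 0.25], [0, 0, 0]]
    - [[0, 0, 0.24], [0, 0, 0]]
    - [[0, 0, 0], [0, 0, 0]]
    - [[0, 0, 0], [0, 0, 0]]

```text
t: 6.17
eef_pos: [484.7, -44.0, 17.4]
tcp_rot: [-3.14, -0.0, 1.456]
ft_force: [0.7, -1.0, 1.0]
opening: 0.476
```

>>> drive_tool:
  increments:
    - [[0, 0, 0], [0, 0, 0]]
    - [[0, 0, 0], [0, 0, 0]]
    - [[0, 0, 0], [0, 0, 0]]
    - [[0, 0, 0], [0, 0, 0]]
    - [[0, 0, 0], [0, 0, 0]]
  jaw: -1

```text
t: 6.58
eef_pos: [484.9, -44.1, 18.3]
tcp_rot: [-3.141, -0.0, 1.456]
ft_force: [-2.3, 0.5, 1.9]
opening: 0.215
```

```bash
python3 - <<'E'
from h import *
st();shot('wrist','w5.png');st();shot('wrist');st()
E
```

```text
6.58 [484.9 -44.1  18.3] [-3.141 -0.     1.456] F [-2.29  0.52  1.86] op 0.215 j6 -0.112
6.63 [484.9 -44.1  18.3] [-3.141 -0.     1.456] F [-1.39  0.68  2.24] op 0.211 j6 -0.112
6.68 [484.9 -44.1  18.3] [-3.141 -0.     1.456] F [-2.21  0.21  3.35] op 0.214 j6 -0.112
```

View pics/w5.png

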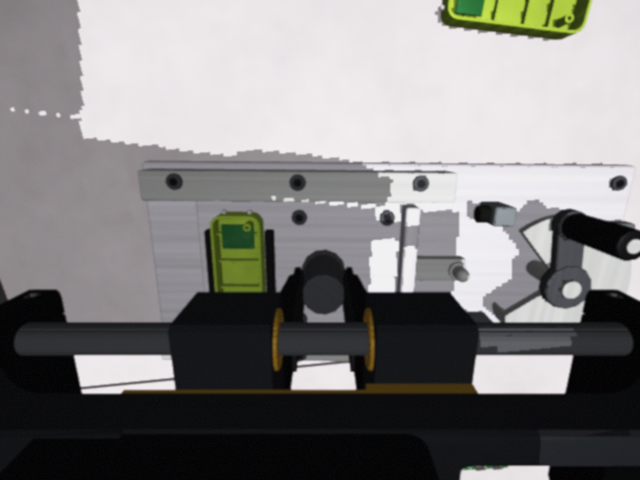

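>>> drive_tool:
  increments:
    - [[0, 0.16, 0], [0, 0, 0]]
    - [[0, 0.16, 0], [0, 0, 0]]
    - [[0, 0.16, 0], [0, 0, 0]]
    - [[0, 0.16, 0], [0, 0, 0]]
    - [[0, 0.16, 0], [0, 0, 0]]

```text
t: 7.1
eef_pos: [507.8, -46.6, 18.3]
tcp_rot: [-3.139, -0.0, 1.457]
ft_force: [-7.2, 0.2, 9.3]
opening: 0.212
```

>>> drive_tool:
  increments:
    - [[0, 0, 0], [0, 0, 0]]

```text
t: 7.18
eef_pos: [509.0, -46.8, 18.3]
tcp_rot: [-3.141, -0.0, 1.456]
ft_force: [-1.9, 1.2, 4.7]
opening: 0.215
```

```bash
python3 - <<'E'
from h import *
st()
p=shot('wrist','w6.png');i=p['pixels'][180:330,400:640]; cv2.imwrite('pics/w6c.png',cv2.resize(i,None,fx=3.3,fy=3.3,interpolation=cv2.INTER_CUBIC))
p=shot('top','t6.png');i=p['pixels'][180:300,270:390]; cv2.imwrite('pics/t6c.png',cv2.resize(i,None,fx=5,fy=5,interpolation=cv2.INTER_CUBIC))
st()
E
```

```text
7.18 [509.  -46.8  18.3] [-3.141 -0.     1.456] F [-1.91  1.19  4.68] op 0.215 j6 -0.107
7.28 [509.  -46.8  18.3] [ 3.141 -0.     1.456] F [-1.87  0.33  3.71] op 0.211 j6 -0.107
```

View pics/w6c.png

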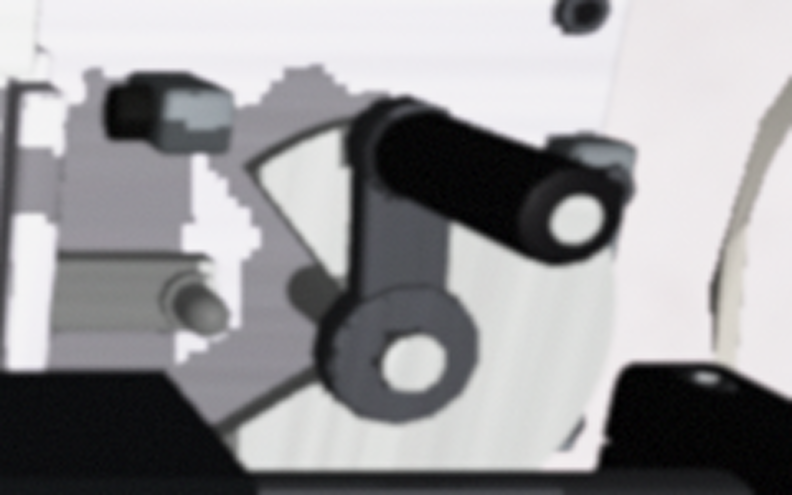

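View pics/t6c.png

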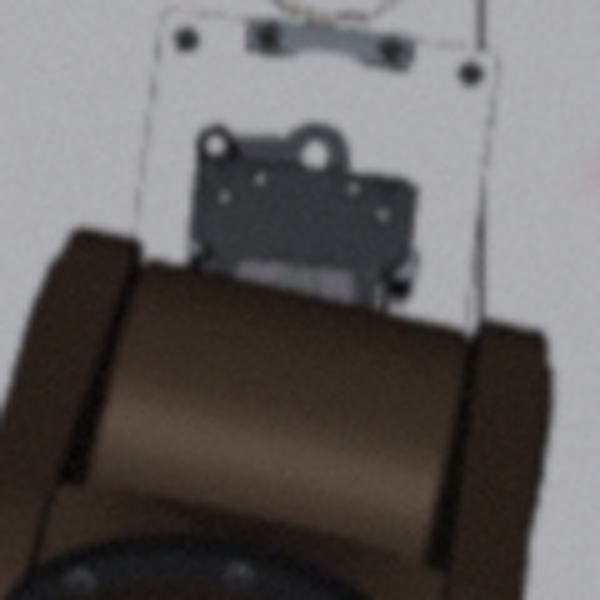

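```bash
python3 - <<'E'
from h import *
p=shot('wrist')
c=lambda u,v:(u/3.3+400,v/3.3+180)
P=back(p,c(209,315),29.5);u=np.array([.9935,-.1138]);v=np.array([.1138,.9935])
print('pin',P)
for z in (43,46,50):
    H=back(p,c(413,362),z) ; d=(H-P)[:2]; print(z,H.round(1),d@u,d@v)
H=back(p,c(397,352),43);d=(H-P)[:2]; print('discring',H.round(1),d@u,d@v)
G=back(p,c(577,219),78);print('peg',G.round(1))
st()
E
```

```text
pin [587.56780323 -55.66137151  29.5       ]
43 [614.8 -61.5  43. ] 27.700140335562313 -2.7379628618767415
46 [613.1 -60.   46. ] 25.841631124010757 -1.4130265062250655
50 [610.8 -58.   50. ] 23.363618841941975 0.3535553013105026
discring [612.2 -59.5  43. ] 24.891086666629327 -1.0114125683015225
peg [614.4 -26.8  78. ]
7.33 [509.1 -46.8  18.3] [ 3.141 -0.     1.456] F [-2.06  1.24  3.01] op 0.21 j6 -0.107
```

>>> drive_tool:
  increments:
    - [[0, 0.035, 0], [0, 0, 0]]
    - [[0, 0.035, 0], [0, 0, 0]]
    - [[0, 0, 0], [0, 0, 0]]
    - [[0, 0, 0], [0, 0, 0]]

```text
t: 7.67
eef_pos: [509.5, -46.8, 18.2]
tcp_rot: [-3.139, -0.0, 1.456]
ft_force: [-8.3, -0.5, 9.5]
opening: 0.214
```

>>> drive_tool:
  increments:
    - [[0, 0.035, 0], [0, 0, 0]]
    - [[0, 0, 0], [0, 0, 0]]
    - [[0, 0, 0], [0, 0, 0]]

```text
t: 7.92
eef_pos: [510.6, -46.9, 18.2]
tcp_rot: [-3.139, -0.0, 1.456]
ft_force: [-7.6, 0.2, 10.3]
opening: 0.212
```

```bash
python3 - <<'E'
from h import *
st()
p=shot('wrist');i=p['pixels'][180:330,400:640]; cv2.imwrite('pics/w7c.png',cv2.resize(i,None,fx=3.3,fy=3.3,interpolation=cv2.INTER_CUBIC))
for r in env.tip_of('bolt_head',p)[:2]+env.tip_of('cam_disc',p)[:2]: print(r['score'],np.round(r['point'],1))
st()
E
```

```text
7.92 [510.6 -46.9  18.2] [-3.139 -0.     1.456] F [-7.63  0.24 10.34] op 0.212 j6 -0.106
0.57 [590.8 -54.9  24.5]
0.63 [613.2 -56.   34.9]
8.07 [510.6 -46.9  18.2] [-3.139 -0.     1.457] F [-7.48 -0.05  9.79] op 0.219 j6 -0.106
```

View pics/w7c.png

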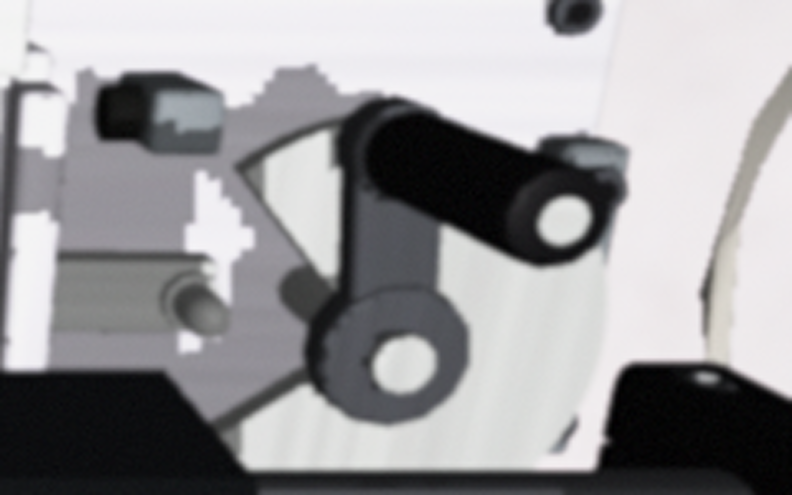

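>>> drive_tool:
  increments:
    - [[0, 0.035, 0], [0, 0, 0]]
    - [[0, 0.035, 0], [0, 0, 0]]
    - [[0, 0, 0], [0, 0, 0]]
    - [[0, 0, 0], [0, 0, 0]]
    - [[0, 0, 0], [0, 0, 0]]

```text
t: 8.48
eef_pos: [512.8, -47.2, 18.2]
tcp_rot: [-3.139, -0.0, 1.456]
ft_force: [-7.3, 2.1, 9.9]
opening: 0.212
```

>>> drive_tool:
  increments:
    - [[0, 0, 0], [0, 0, 0]]
    - [[0, 0, 0], [0, 0, 0]]
    - [[0, 0, 0], [0, 0, 0]]
    - [[0, 0, 0], [0, 0, 0]]
    - [[0, 0, 0], [0, 0, 0]]
  jaw: -0.05

```text
t: 8.9
eef_pos: [514.3, -47.5, 18.0]
tcp_rot: [3.141, -0.0, 1.456]
ft_force: [-0.4, 0.6, -0.0]
opening: 0.461
```

```bash
python3 - <<'E'
from h import *
st()
p=shot('wrist');i=p['pixels'][180:330,400:640]; cv2.imwrite('pics/w8c.png',cv2.resize(i,None,fx=3.3,fy=3.3,interpolation=cv2.INTER_CUBIC))
E
```

```text
8.9 [514.3 -47.5  18. ] [ 3.141 -0.     1.456] F [-0.4   0.64 -0.04] op 0.461 j6 -0.106
```

View pics/w8c.png

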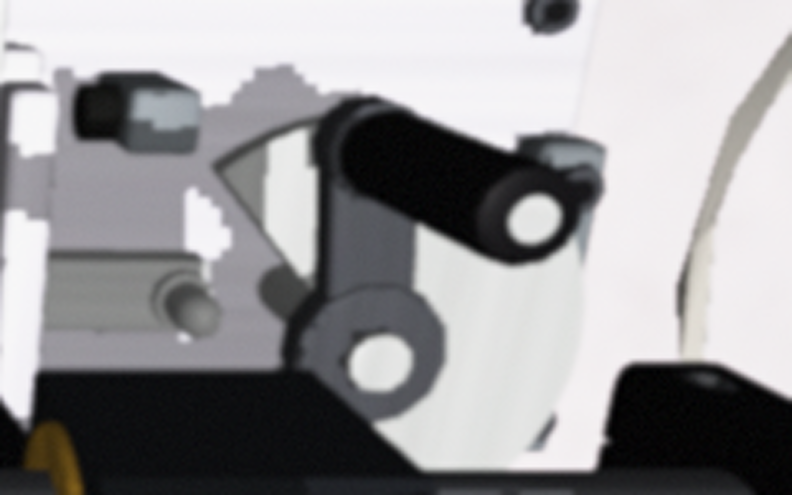

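>>> drive_tool:
  increments:
    - [[0, 0, -0.6], [0, 0, 0]]
    - [[0, 0, -0.7], [0, 0, 0]]
    - [[0, 0, -0.7], [0, 0, 0]]

```text
t: 9.2
eef_pos: [513.9, -47.4, 78.5]
tcp_rot: [-3.141, -0.0, 1.456]
ft_force: [0.7, 0.5, 0.3]
opening: 0.476
```

```bash
python3 - <<'E'
from h import *
st()
rows([613.8,-26.8,78],1.553,4)
E
```

```text
9.2 [513.9 -47.4  78.5] [-3.141 -0.     1.456] F [0.68 0.51 0.32] op 0.476 j6 -0.106
[[0.27,0.81,0.00],[0,0,-0.30]],[[0.25,0.81,0.00],[0,0,-0.30]],[[0.23,0.82,0.00],[0,0,-0.30]],[[0.21,0.82,0.00],[0,0,-0.30]],
```

>>> drive_tool:
  increments:
    - [[0.27, 0.81, 0], [0, 0, -0.3]]
    - [[0.25, 0.81, 0], [0, 0, -0.3]]
    - [[0.23, 0.82, 0], [0, 0, -0.3]]
    - [[0.21, 0.82, 0], [0, 0, -0.3]]
    - [[0, 0, 0], [0, 0, 0]]
  jaw: -0.3

```text
t: 9.62
eef_pos: [617.7, -25.8, 78.1]
tcp_rot: [3.139, 0.0, 1.555]
ft_force: [-0.1, -0.2, 0.1]
opening: 0.355
```

>>> drive_tool:
  increments:
    - [[0, 0, 0], [0, 0, 0]]

```text
t: 9.7
eef_pos: [614.3, -26.1, 77.6]
tcp_rot: [-3.141, -0.0, 1.553]
ft_force: [0.5, -0.9, 0.6]
opening: 0.352
```

```bash
python3 - <<'E'
from h import *
st()
p=shot('wrist','w9.png')
for t in ['crank_peg','cam_disc','bolt_head']:
    for r in env.tip_of(t,p)[:2]: print(t,round(r['score'],2),np.round(r['point'],1),np.round(proj(p,r['point'])))
print(proj(p,(613.8,-26.8,78)),proj(p,(613.3,-60.8,43)))
i=p['pixels'][150:350,220:420]; cv2.imwrite('pics/w9c.png',cv2.resize(i,None,fx=3,fy=3,interpolation=cv2.INTER_CUBIC))
E
```

```text
9.7 [614.3 -26.1  77.6] [-3.141 -0.     1.553] F [ 0.51 -0.86  0.6 ] op 0.352 j6 -0.132
crank_peg 0.58 [610.  -23.6  64.3] [316. 258.]
cam_disc 0.9 [610.4 -56.9  36.9] [319. 289.]
bolt_head 0.69 [593.7 -57.   22. ] [297. 282.]
[322.22896042 270.20790585] [322.58461421 297.59678427]
```

View pics/w9c.png

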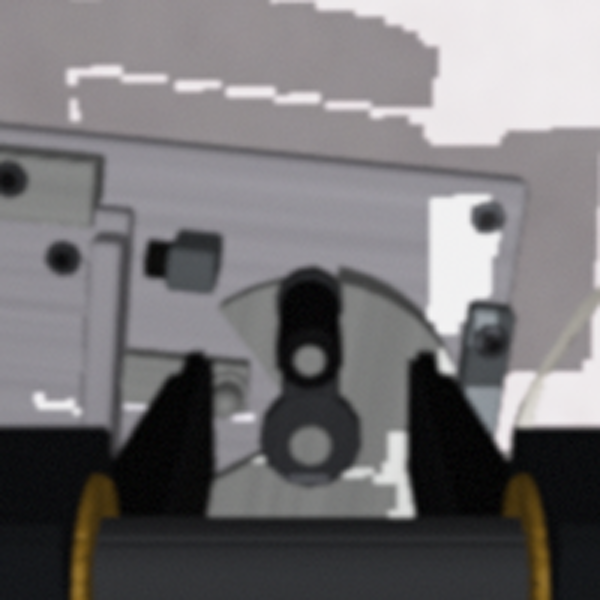

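>>> drive_tool:
  increments:
    - [[-0.02, 0, 0.38], [0, 0, 0]]
    - [[0, 0, 0.38], [0, 0, 0]]
    - [[0, 0, 0.38], [0, 0, 0]]
    - [[0, 0, 0.38], [0, 0, 0]]
    - [[0, 0, 0], [0, 0, 0]]

```text
t: 10.32
eef_pos: [612.5, -26.9, 29.5]
tcp_rot: [-3.137, -0.001, 1.552]
ft_force: [-0.1, -0.6, 0.5]
opening: 0.349
```

>>> drive_tool:
  increments:
    - [[0, 0, 0], [0, 0, 0]]
    - [[0, 0, 0], [0, 0, 0]]
    - [[0, 0, 0], [0, 0, 0]]
    - [[0, 0, 0], [0, 0, 0]]
  jaw: -0.6

```text
t: 10.65
eef_pos: [614.2, -27.0, 33.0]
tcp_rot: [3.141, 0.0, 1.552]
ft_force: [-1.1, 0.4, -0.2]
opening: 0.21
```

```bash
python3 - <<'E'
from h import *
st()
p=shot('wrist','w10.png')
i=p['pixels'][150:350,220:420]; cv2.imwrite('pics/w10c.png',cv2.resize(i,None,fx=3,fy=3,interpolation=cv2.INTER_CUBIC))
F=[]
for k in range(6): shot('wrist');F.append(env.state()['ft_force'])
print(np.mean(F,0),np.std(F,0))
E
```

```text
10.65 [614.2 -27.   33. ] [3.141 0.    1.552] F [-1.1   0.4  -0.19] op 0.21 j6 -0.133
[0.24346715 0.36795691 0.2049427 ] [0.44784655 0.43065571 0.52782559]
```

View pics/w10c.png

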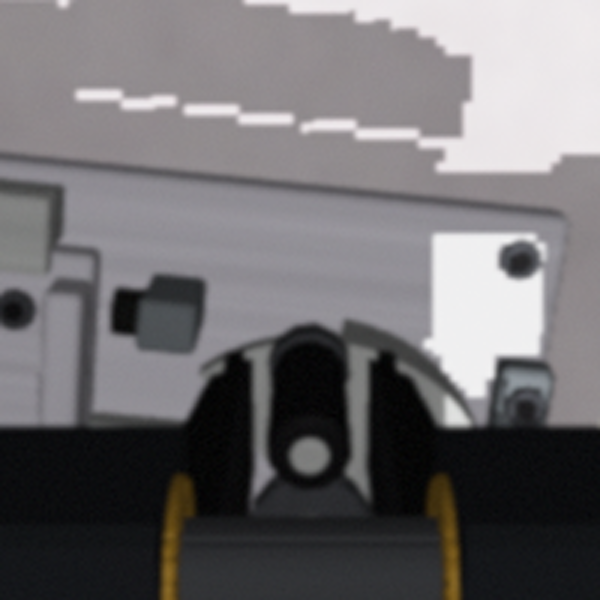

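>>> drive_tool:
  increments:
    - [[-0.0036, 0.0906, 0], [0, 0, 1]]
    - [[-0.0036, 0.0906, 0], [0, 0, 1]]
    - [[-0.0036, 0.0906, 0], [0, 0, 1]]
    - [[-0.0036, 0.0906, 0], [0, 0, 1]]
    - [[-0.0036, 0.0906, 0], [0, 0, 1]]

```text
t: 11.42
eef_pos: [626.5, -29.6, 32.5]
tcp_rot: [-3.14, 0.0, 1.149]
ft_force: [-2.7, 1.5, 2.8]
opening: 0.195
```

```bash
cat >> h.py <<'E'
A=np.array([613.3,-60.8])
def fs(n=8):
    F=[];
    for k in range(n): shot('wrist'); s=env.state(); F.append(s['ft_force'])
    F=np.mean(F,0); y=s['tcp_rot'][2]; p=np.array(s['eef_pos'])[:2]-A
    ax=np.array([np.cos(y),np.sin(y)]);ay=np.array([np.sin(y),-np.cos(y)])
    pw=p-ay*3.9; a=np.degrees(np.arctan2(p[1],p[0])); ap=np.degrees(np.arctan2(pw[1],pw[0]))
    print('t %.2f yaw %.3f r %.1f toolang %.1f pegang %.1f cam~%.3f | Fx %.2f Fy %.2f Fz %.2f |F| %.2f j6 %.2f xyz'%(s['t'],y,np.hypot(*p),a,ap,(np.radians(100-ap)-.114)%(2*np.pi),F[:2]@ax,F[:2]@ay,F[2],np.hypot(*F[:2]),s['joints'][5]),np.round(s['eef_pos'],1))
E
python3 - <<'E'
from h import *
fs()
p=shot('wrist','w11.png')
E
```

```text
t 11.82 yaw 1.154 r 33.8 toolang 66.1 pegang 72.7 cam~0.363 | Fx 0.71 Fy -1.26 Fz 0.04 |F| 1.44 j6 0.26 xyz [627.  -29.9  32.5]
```

View pics/w11.png

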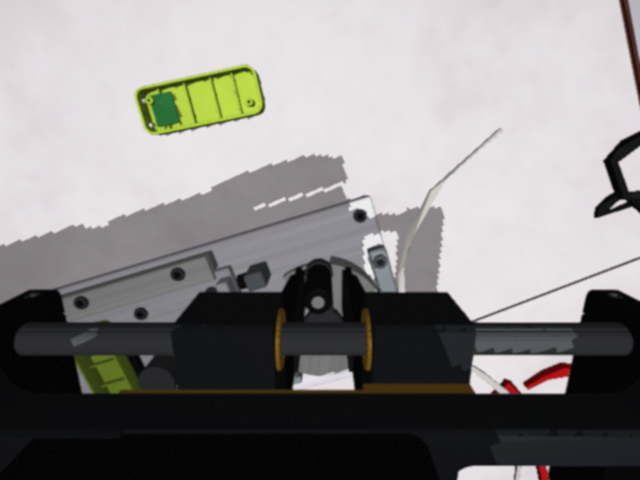

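>>> drive_tool:
  increments:
    - [[-0.0036, 0.0906, 0], [0, 0, 1]]
    - [[-0.0036, 0.0906, 0], [0, 0, 1]]
    - [[-0.0036, 0.0906, 0], [0, 0, 1]]
    - [[-0.0036, 0.0906, 0], [0, 0, 1]]
    - [[-0.0036, 0.0906, 0], [0, 0, 1]]

```text
t: 12.28
eef_pos: [637.7, -37.5, 32.5]
tcp_rot: [-3.141, 0.0, 0.749]
ft_force: [-1.9, 1.8, 0.8]
opening: 0.2
```

>>> drive_tool:
  increments:
    - [[-0.0036, 0.0906, 0], [0, 0, 1]]
    - [[-0.0036, 0.0906, 0], [0, 0, 1]]
    - [[-0.0036, 0.0906, 0], [0, 0, 1]]
    - [[-0.0036, 0.0906, 0], [0, 0, 1]]
    - [[-0.0036, 0.0906, 0], [0, 0, 1]]

```text
t: 12.7
eef_pos: [644.8, -49.0, 32.4]
tcp_rot: [-3.141, 0.001, 0.349]
ft_force: [-2.6, 1.6, 1.2]
opening: 0.2
```

```bash

python3 - <<'E'
from h import *
fs(6)
p=shot('wrist','w12.png')
i=p['pixels'][150:400,150:470]; cv2.imwrite('pics/w12c.png',cv2.resize(i,None,fx=2.3,fy=2.3,interpolation=cv2.INTER_CUBIC))
p=shot('scene')
i=p['pixels'][180:330,240:420]; cv2.imwrite('pics/s12c.png',cv2.resize(i,None,fx=4,fy=4,interpolation=cv2.INTER_CUBIC))
E
```

```text
t 13.00 yaw 0.355 r 34.1 toolang 19.7 pegang 26.2 cam~1.174 | Fx -0.23 Fy -0.60 Fz -0.10 |F| 0.65 j6 1.04 xyz [645.4 -49.3  32.6]
```

View pics/w12c.png

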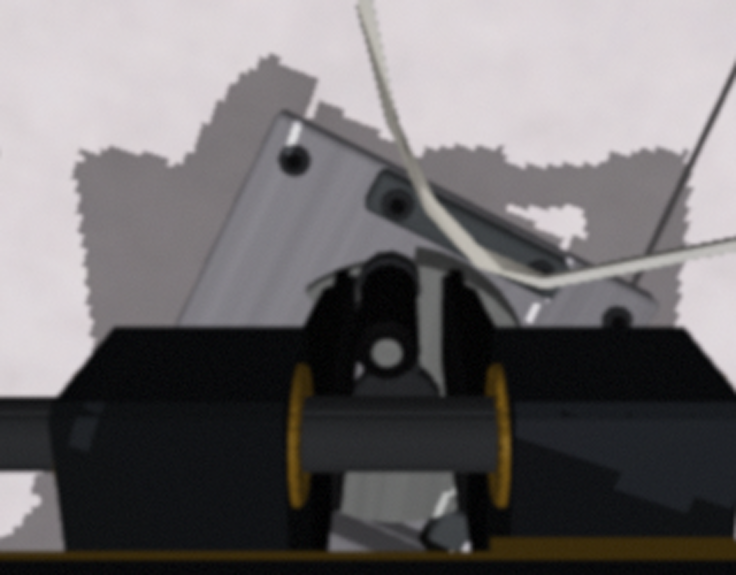

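View pics/s12c.png

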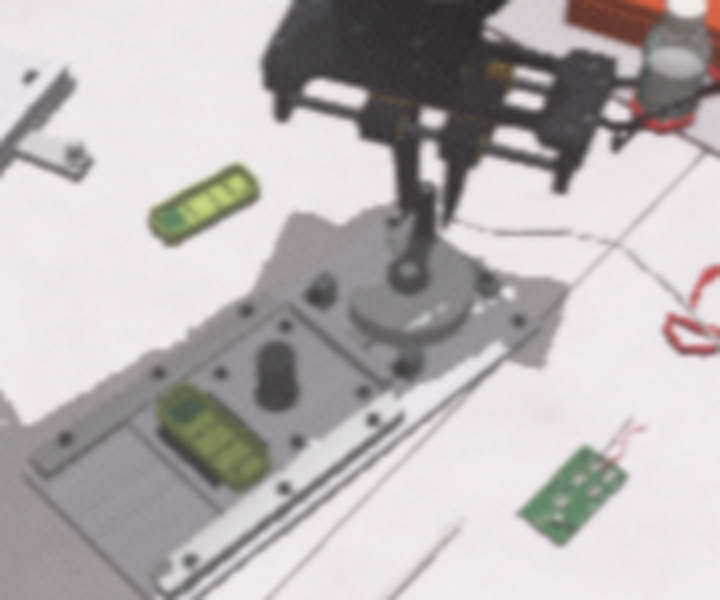

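>>> drive_tool:
  increments:
    - [[-0.0013, 0.0544, 0], [0, 0, 0.6]]
    - [[-0.0013, 0.0544, 0], [0, 0, 0.6]]
    - [[-0.0013, 0.0544, 0], [0, 0, 0.6]]
    - [[-0.0013, 0.0544, 0], [0, 0, 0.6]]
    - [[-0.0013, 0.0544, 0], [0, 0, 0.6]]

```text
t: 13.52
eef_pos: [646.9, -56.7, 32.6]
tcp_rot: [-3.141, 0.0, 0.111]
ft_force: [-1.5, 3.1, 1.6]
opening: 0.198
```

>>> drive_tool:
  increments:
    - [[-0.0004, 0.0272, 0], [0, 0, 0.3]]
    - [[-0.0004, 0.0272, 0], [0, 0, 0.3]]
    - [[0, 0, 0], [0, 0, 0]]

```text
t: 13.77
eef_pos: [647.2, -58.7, 32.5]
tcp_rot: [-3.141, 0.0, 0.064]
ft_force: [-2.3, 2.5, 0.3]
opening: 0.201
```

```bash

python3 - <<'E'
from h import *
fs(8)
E
```

```text
t 14.17 yaw 0.065 r 34.0 toolang 3.5 pegang 10.0 cam~1.456 | Fx -1.06 Fy -2.94 Fz 1.15 |F| 3.12 j6 1.31 xyz [647.2 -58.7  32.5]
```

>>> drive_tool:
  increments:
    - [[-0.0013, 0.0544, 0], [0, 0, 0.6]]
    - [[-0.0013, 0.0544, 0], [0, 0, 0.6]]
    - [[-0.0013, 0.0544, 0], [0, 0, 0.6]]
    - [[-0.0013, 0.0544, 0], [0, 0, 0.6]]
    - [[-0.0013, 0.0544, 0], [0, 0, 0.6]]

```text
t: 14.58
eef_pos: [646.8, -66.9, 32.5]
tcp_rot: [-3.141, 0.0, -0.178]
ft_force: [-1.7, 3.1, 1.0]
opening: 0.197
```

>>> drive_tool:
  increments:
    - [[-0.0004, 0.0272, 0], [0, 0, 0.3]]
    - [[-0.0004, 0.0272, 0], [0, 0, 0.3]]
    - [[0, 0, 0], [0, 0, 0]]

```text
t: 14.83
eef_pos: [646.5, -68.6, 32.5]
tcp_rot: [-3.142, -0.0, -0.224]
ft_force: [-0.6, 1.8, -0.0]
opening: 0.199
```

```bash

python3 - <<'E'
from h import *
fs(8)
E
```

```text
t 15.23 yaw -0.223 r 34.2 toolang -13.2 pegang -6.7 cam~1.749 | Fx -0.60 Fy -0.79 Fz -0.30 |F| 0.99 j6 1.59 xyz [646.6 -68.6  32.5]
```

>>> drive_tool:
  increments:
    - [[-0.0004, 0.0272, 0], [0, 0, 0.3]]
    - [[-0.0004, 0.0272, 0], [0, 0, 0.3]]
    - [[-0.0004, 0.0272, 0], [0, 0, 0.3]]
    - [[-0.0004, 0.0272, 0], [0, 0, 0.3]]
    - [[0, 0, 0], [0, 0, 0]]

```text
t: 15.65
eef_pos: [645.6, -71.8, 32.5]
tcp_rot: [-3.141, -0.0, -0.322]
ft_force: [1.3, 1.9, 0.2]
opening: 0.203
```

```bash

python3 - <<'E'
from h import *
fs(8)
E
```

```text
t 16.05 yaw -0.319 r 34.1 toolang -18.7 pegang -12.2 cam~1.844 | Fx -0.50 Fy -1.37 Fz -0.47 |F| 1.46 j6 1.68 xyz [645.6 -71.8  32.5]
```

>>> drive_tool:
  increments:
    - [[-0.0004, 0.0272, 0], [0, 0, 0.3]]
    - [[-0.0004, 0.0272, 0], [0, 0, 0.3]]
    - [[-0.0004, 0.0272, 0], [0, 0, 0.3]]
    - [[-0.0004, 0.0272, 0], [0, 0, 0.3]]
    - [[0, 0, 0], [0, 0, 0]]

```text
t: 16.47
eef_pos: [644.3, -74.8, 32.5]
tcp_rot: [-3.142, 0.0, -0.418]
ft_force: [-0.4, 1.6, -0.7]
opening: 0.202
```

```bash

python3 - <<'E'
from h import *
fs(8)
E
```

```text
t 16.87 yaw -0.415 r 34.2 toolang -24.3 pegang -17.8 cam~1.941 | Fx -0.58 Fy -0.75 Fz -0.31 |F| 0.94 j6 1.77 xyz [644.5 -74.9  32.5]
```

>>> drive_tool:
  increments:
    - [[-0.0006, 0.0363, 0], [0, 0, 0.4]]
    - [[-0.0006, 0.0363, 0], [0, 0, 0.4]]
    - [[-0.0003, 0.0227, 0], [0, 0, 0.25]]
    - [[0, 0.0109, 0], [0, 0, 0.12]]
    - [[0, 0.0054, 0], [0, 0, 0.06]]

```text
t: 17.28
eef_pos: [642.9, -77.6, 32.6]
tcp_rot: [-3.141, 0.0, -0.514]
ft_force: [1.3, 3.2, 0.2]
opening: 0.197
```

```bash

python3 - <<'E'
from h import *
fs(3);fs(3)
E
```

```text
t 17.43 yaw -0.513 r 34.1 toolang -29.6 pegang -23.1 cam~2.034 | Fx -2.05 Fy -2.89 Fz 0.43 |F| 3.55 j6 1.86 xyz [642.9 -77.6  32.5]
t 17.58 yaw -0.514 r 34.1 toolang -29.7 pegang -23.2 cam~2.036 | Fx -1.89 Fy -2.91 Fz 0.14 |F| 3.47 j6 1.86 xyz [642.9 -77.7  32.5]
```

>>> drive_tool:
  increments:
    - [[-0.0006, 0.0363, 0], [0, 0, 0.4]]
    - [[-0.0006, 0.0363, 0], [0, 0, 0.4]]
    - [[-0.0003, 0.0227, 0], [0, 0, 0.25]]
    - [[0, 0.0109, 0], [0, 0, 0.12]]
    - [[0, 0.0054, 0], [0, 0, 0.06]]

```text
t: 18.0
eef_pos: [641.1, -80.5, 32.5]
tcp_rot: [-3.141, 0.0, -0.612]
ft_force: [-0.0, 3.9, 0.2]
opening: 0.202
```

```bash

python3 - <<'E'
from h import *
fs(3);fs(3)
E
```

```text
t 18.15 yaw -0.612 r 34.1 toolang -35.4 pegang -28.9 cam~2.135 | Fx -2.09 Fy -2.79 Fz 0.24 |F| 3.48 j6 1.96 xyz [641.1 -80.6  32.5]
t 18.30 yaw -0.612 r 34.2 toolang -35.4 pegang -28.8 cam~2.135 | Fx -2.13 Fy -3.07 Fz 0.10 |F| 3.74 j6 1.96 xyz [641.2 -80.6  32.5]
```

>>> drive_tool:
  increments:
    - [[0, 0, 0], [0, 0, 0]]
    - [[0, 0, 0], [0, 0, 0]]
    - [[0, 0, 0], [0, 0, 0]]
  jaw: -0.3

```text
t: 18.55
eef_pos: [641.2, -80.9, 32.6]
tcp_rot: [3.141, -0.0, -0.612]
ft_force: [0.3, 0.6, -0.2]
opening: 0.331
```

>>> drive_tool:
  increments:
    - [[0, 0, -0.5], [0, 0, 0]]
    - [[0, 0, -0.7], [0, 0, 0]]
    - [[0, 0, -0.5], [0, 0, 0]]
    - [[0, 0, 0], [0, 0, 0]]

```text
t: 18.88
eef_pos: [642.5, -81.1, 86.5]
tcp_rot: [-3.14, -0.004, -0.612]
ft_force: [0.2, 0.1, 0.7]
opening: 0.348
```

```bash

python3 - <<'E'
from h import *
fs(3)
shot('wrist','w13.png')
p=shot('scene')
i=p['pixels'][180:330,240:420]; cv2.imwrite('pics/s13c.png',cv2.resize(i,None,fx=4,fy=4,interpolation=cv2.INTER_CUBIC))
E
```

```text
t 19.03 yaw -0.612 r 33.8 toolang -35.8 pegang -29.2 cam~2.141 | Fx -0.24 Fy -0.16 Fz -0.18 |F| 0.29 j6 1.96 xyz [640.8 -80.6  82.8]
```

View pics/s13c.png

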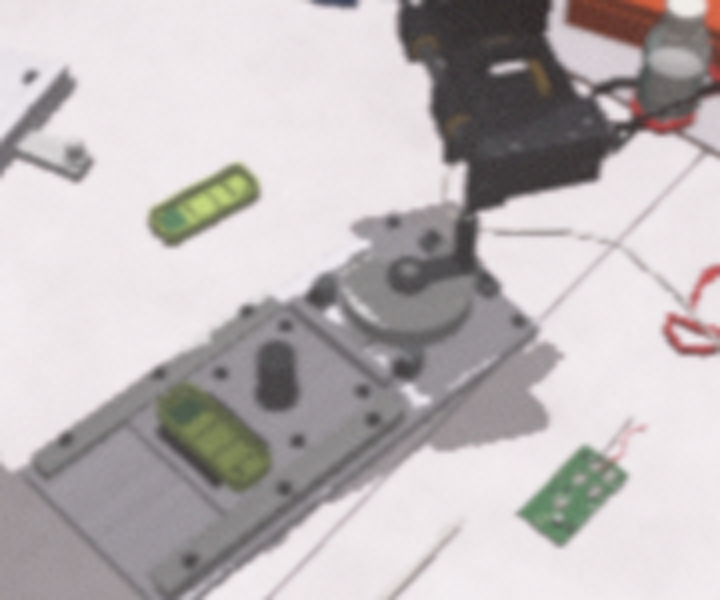

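View pics/w13.png

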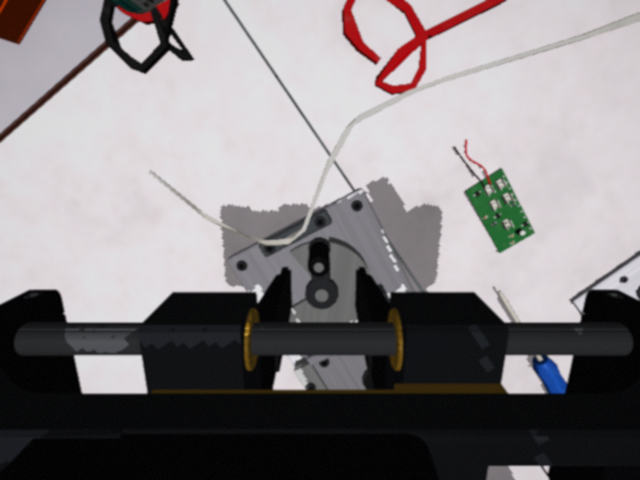

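>>> drive_tool:
  increments:
    - [[0, 0, 0], [0, 0, -1]]
    - [[0, 0, 0], [0, 0, -1]]
    - [[0, 0, 0], [0, 0, -1]]
    - [[0, 0, 0], [0, 0, -1]]
    - [[0, 0, 0], [0, 0, -1]]

```text
t: 19.55
eef_pos: [640.7, -80.5, 82.4]
tcp_rot: [-3.142, 0.002, -0.209]
ft_force: [0.1, -0.3, 1.2]
opening: 0.346
```

>>> drive_tool:
  increments:
    - [[0, 0, 0], [0, 0, -1]]
    - [[0, 0, 0], [0, 0, -1]]
    - [[0, 0, 0], [0, 0, -1]]
    - [[0, 0, 0], [0, 0, -1]]
    - [[0, 0, 0], [0, 0, -1]]

```text
t: 19.97
eef_pos: [640.7, -80.5, 82.4]
tcp_rot: [-3.141, 0.001, 0.192]
ft_force: [-0.2, 0.3, -0.2]
opening: 0.346
```

>>> drive_tool:
  increments:
    - [[0, 0, 0], [0, 0, -1]]
    - [[0, 0, 0], [0, 0, -1]]
    - [[0, 0, 0], [0, 0, -1]]
    - [[0, 0, 0], [0, 0, -1]]
    - [[0, 0, 0], [0, 0, -1]]

```text
t: 20.38
eef_pos: [640.7, -80.5, 82.4]
tcp_rot: [-3.14, 0.001, 0.592]
ft_force: [0.3, 0.0, -0.0]
opening: 0.348
```

>>> drive_tool:
  increments:
    - [[0, 0, 0], [0, 0, -1]]
    - [[0, 0, 0], [0, 0, -1]]
    - [[0, 0, 0], [0, 0, -1]]
    - [[0, 0, 0], [0, 0, -1]]
    - [[0, 0, 0], [0, 0, -1]]

```text
t: 20.8
eef_pos: [640.7, -80.5, 82.4]
tcp_rot: [-3.14, 0.001, 0.992]
ft_force: [0.4, -0.2, 0.3]
opening: 0.35
```

>>> drive_tool:
  increments:
    - [[0, 0, 0], [0, 0, -1]]
    - [[0, 0, 0], [0, 0, -1]]
    - [[0, 0, 0], [0, 0, -1]]
    - [[0, 0, 0], [0, 0, -1]]
    - [[0, 0, 0], [0, 0, -1]]

```text
t: 21.22
eef_pos: [640.7, -80.5, 82.4]
tcp_rot: [-3.14, -0.0, 1.392]
ft_force: [-0.4, -0.5, 0.2]
opening: 0.349
```

>>> drive_tool:
  increments:
    - [[0, 0, 0], [0, 0, -1]]
    - [[0, 0, 0], [0, 0, -1]]
    - [[0, 0, 0], [0, 0, -1]]
    - [[0, 0, 0], [0, 0, -1]]
    - [[0, 0, 0], [0, 0, -1]]

```text
t: 21.63
eef_pos: [640.7, -80.5, 82.4]
tcp_rot: [-3.14, -0.001, 1.792]
ft_force: [-0.6, -0.2, -0.3]
opening: 0.348
```

>>> drive_tool:
  increments:
    - [[0, 0, 0], [0, 0, -1]]
    - [[0, 0, 0], [0, 0, -1]]
    - [[0, 0, 0], [0, 0, -1]]
    - [[0, 0, 0], [0, 0, -1]]
    - [[0, 0, 0], [0, 0, -1]]

```text
t: 22.05
eef_pos: [640.7, -80.5, 82.4]
tcp_rot: [-3.141, -0.001, 2.192]
ft_force: [-0.3, -0.1, 0.0]
opening: 0.351
```

>>> drive_tool:
  increments:
    - [[0, 0, 0], [0, 0, -1]]
    - [[0, 0, 0], [0, 0, -1]]
    - [[0, 0, 0], [0, 0, -1]]
    - [[0, 0, 0], [0, 0, -1]]
    - [[0, 0, 0], [0, 0, -0.27]]

```text
t: 22.47
eef_pos: [640.7, -80.5, 82.5]
tcp_rot: [-3.141, -0.001, 2.533]
ft_force: [0.3, 1.1, -0.9]
opening: 0.349
```

```bash

python3 - <<'E'
from h import *
shot('wrist');st()
p=shot('wrist','w14.png')
i=p['pixels'][100:400,150:500]; cv2.imwrite('pics/w14c.png',cv2.resize(i,None,fx=2,fy=2,interpolation=cv2.INTER_CUBIC))
a=np.radians(-29); print(proj(p,(613.3+34*np.cos(a),-60.8+34*np.sin(a),78)))
rows([641.2,-80.9,33],2.53,4)
E
```

```text
22.52 [640.8 -80.5  82.6] [-3.141e+00 -1.000e-03  2.531e+00] F [-0.58 -0.47 -0.03] op 0.35 j6 -1.188
[330.37709506 266.39918957]
[[-0.00,-0.00,0.41],[0,0,-0.01]],[[-0.00,-0.00,0.41],[0,0,-0.01]],[[-0.00,-0.00,0.41],[0,0,-0.01]],[[-0.00,-0.00,0.41],[0,0,-0.01]],
```

View pics/w14c.png

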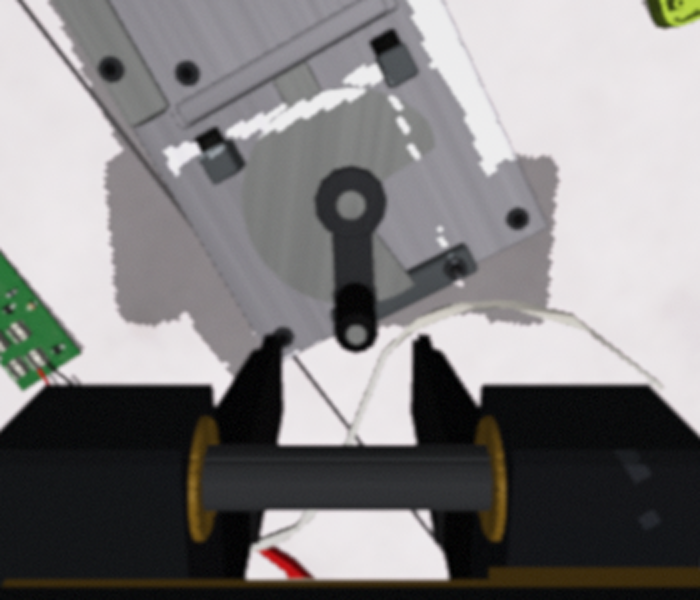

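>>> drive_tool:
  increments:
    - [[0, 0, 0.41], [0, 0, 0]]
    - [[0, 0, 0.41], [0, 0, 0]]
    - [[0, 0, 0.41], [0, 0, 0]]
    - [[0, 0, 0.41], [0, 0, 0]]
    - [[0, 0, 0], [0, 0, 0]]

```text
t: 22.98
eef_pos: [639.6, -80.2, 30.8]
tcp_rot: [-3.14, -0.004, 2.529]
ft_force: [0.1, -0.3, 0.2]
opening: 0.351
```

>>> drive_tool:
  increments:
    - [[0, 0, 0], [0, 0, 0]]
    - [[0, 0, 0], [0, 0, 0]]
    - [[0, 0, 0], [0, 0, 0]]
    - [[0, 0, 0], [0, 0, 0]]
  jaw: -0.6

```text
t: 23.32
eef_pos: [641.4, -80.6, 35.0]
tcp_rot: [3.141, 0.001, 2.529]
ft_force: [-0.9, -0.5, -0.7]
opening: 0.207
```

```bash
sed -i 's/^def fs.*/def fs(n=4,sg=-1):/; s/pw=p-ay\*3.9/ay=ay*sg; ax=ax*sg; pw=p-ay*3.9/' h.py
cat >> h.py <<'E'
_old=fs
E
python3 - <<'E'
from h import *
fs(4)
p=shot('wrist','w15.png')
i=p['pixels'][150:350,220:420]; cv2.imwrite('pics/w15c.png',cv2.resize(i,None,fx=3,fy=3,interpolation=cv2.INTER_CUBIC))
E
```

```text
t 23.52 yaw 2.529 r 34.3 toolang -35.2 pegang -28.7 cam~2.132 | Fx 0.17 Fy -0.08 Fz 0.01 |F| 0.19 j6 -1.19 xyz [641.3 -80.6  34.7]
```

View pics/w15c.png

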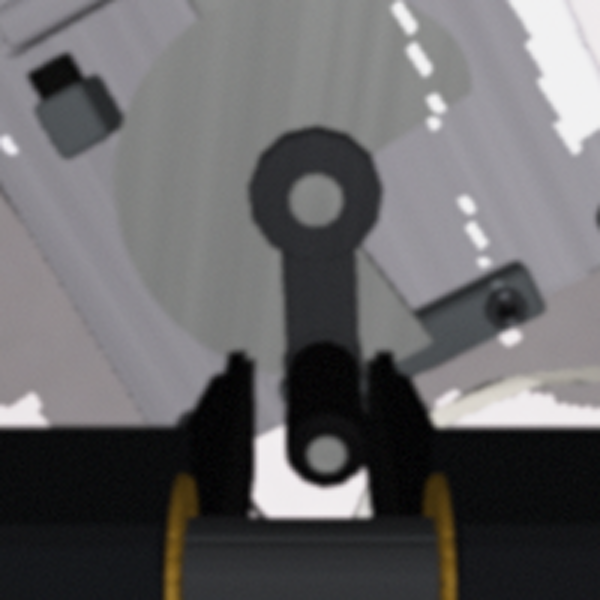

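>>> drive_tool:
  increments:
    - [[0.0006, -0.0363, 0], [0, 0, 0.4]]
    - [[0.0006, -0.0363, 0], [0, 0, 0.4]]
    - [[0.0003, -0.0227, 0], [0, 0, 0.25]]
    - [[0, -0.0109, 0], [0, 0, 0.12]]
    - [[0, -0.0054, 0], [0, 0, 0.06]]

```text
t: 23.98
eef_pos: [639.3, -83.0, 34.6]
tcp_rot: [3.141, 0.0, 2.431]
ft_force: [1.4, 3.8, 2.2]
opening: 0.196
```

```bash

python3 -c "
from h import *
fs(4)"
```

```text
t 24.18 yaw 2.431 r 34.3 toolang -40.7 pegang -34.2 cam~2.228 | Fx -1.36 Fy -3.31 Fz 1.86 |F| 3.58 j6 -1.09 xyz [639.3 -83.2  34.5]
```

>>> drive_tool:
  increments:
    - [[0.0006, -0.0363, 0], [0, 0, 0.4]]
    - [[0.0006, -0.0363, 0], [0, 0, 0.4]]
    - [[0.0003, -0.0227, 0], [0, 0, 0.25]]
    - [[0, -0.0109, 0], [0, 0, 0.12]]
    - [[0, -0.0054, 0], [0, 0, 0.06]]

```text
t: 24.6
eef_pos: [636.9, -85.7, 34.4]
tcp_rot: [3.141, 0.0, 2.332]
ft_force: [1.6, 3.5, 1.1]
opening: 0.199
```

```bash

python3 -c "
from h import *
fs(4)"
```

```text
t 24.80 yaw 2.333 r 34.3 toolang -46.6 pegang -40.1 cam~2.331 | Fx -0.39 Fy -3.80 Fz 1.55 |F| 3.82 j6 -1.00 xyz [636.9 -85.7  34.4]
```

>>> drive_tool:
  increments:
    - [[0.0006, -0.0363, 0], [0, 0, 0.4]]
    - [[0.0006, -0.0363, 0], [0, 0, 0.4]]
    - [[0.0003, -0.0227, 0], [0, 0, 0.25]]
    - [[0, -0.0109, 0], [0, 0, 0.12]]
    - [[0, -0.0054, 0], [0, 0, 0.06]]

```text
t: 25.22
eef_pos: [634.5, -87.6, 34.4]
tcp_rot: [3.141, 0.0, 2.234]
ft_force: [3.8, 2.7, 1.8]
opening: 0.198
```

```bash

python3 -c "
from h import *
fs(4)"
```

```text
t 25.42 yaw 2.234 r 34.2 toolang -51.8 pegang -45.3 cam~2.422 | Fx -1.64 Fy -5.23 Fz 2.01 |F| 5.48 j6 -0.90 xyz [634.4 -87.6  34.4]
```

>>> drive_tool:
  increments:
    - [[0, -0.0091, 0], [0, 0, 0.1]]
    - [[0, -0.0054, 0], [0, 0, 0.06]]
    - [[0, -0.0036, 0], [0, 0, 0.04]]
    - [[0, -0.0018, 0], [0, 0, 0.02]]

```text
t: 25.75
eef_pos: [634.1, -87.9, 34.4]
tcp_rot: [3.141, 0.0, 2.217]
ft_force: [3.4, 4.7, 2.0]
opening: 0.201
```

```bash

python3 -c "
from h import *
fs(8)
p=shot('wrist','w16.png')
i=p['pixels'][50:350,170:470]; cv2.imwrite('pics/w16c.png',cv2.resize(i,None,fx=2,fy=2,interpolation=cv2.INTER_CUBIC))
"
```

```text
t 26.15 yaw 2.217 r 34.1 toolang -52.5 pegang -46.0 cam~2.435 | Fx -2.01 Fy -6.24 Fz 1.75 |F| 6.55 j6 -0.89 xyz [634.1 -87.9  34.4]
```

View pics/w16c.png

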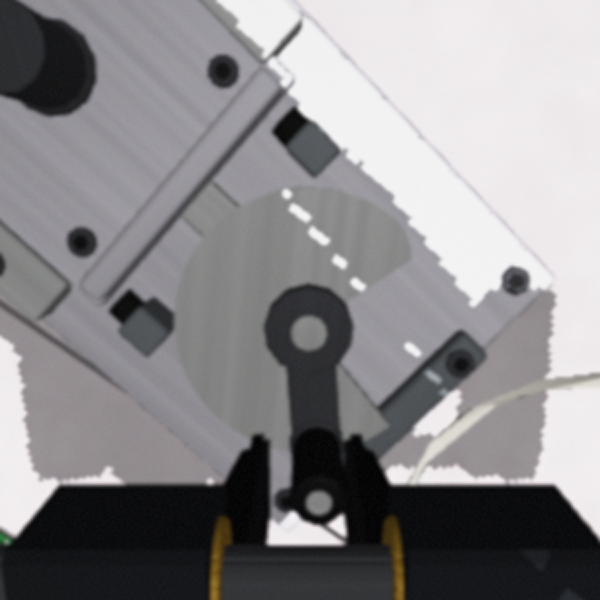

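```bash

python3 -c "
from h import *
im=cv2.imread('pics/w16.png')
i=im[70:220,200:350]; cv2.imwrite('pics/w16d.png',cv2.resize(i,None,fx=5,fy=5,interpolation=cv2.INTER_CUBIC))
st()
"
```

```text
26.2 [634.1 -87.9  34.4] [3.141 0.    2.217] F [3.43 4.96 1.43] op 0.199 j6 -0.887
```

View pics/w16d.png

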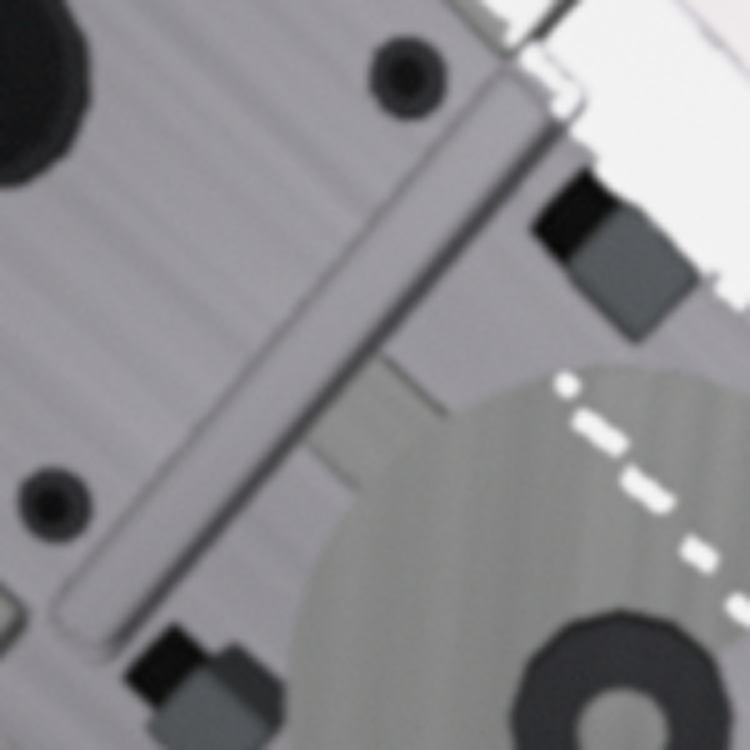

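```bash

python3 -c "
from h import *
p=shot('wrist')
w=np.linalg.inv(np.array(p['world_to_cam']));print(w[:3,3].round())
u=np.array([.9935,-.1138]);v=np.array([.1138,.9935])
g=lambda a,b,z:(lambda X:(round((X[:2]-A)@u,1),round((X[:2]-A)@v,1)))(back(p,(a/5+200,b/5+70),z))
for n,q in [('wall top front R',(545,112)),('wall top front L',(100,645)),('wall low R',(560,128)),('wall low L',(115,655))]: print(n,[ (z,g(*q,z)) for z in (30,10)])
for n,q in [('bufL',(130,677)),('bufL2',(175,628)),('bufR',(535,225)),('bufR2',(588,172))]: print(n,[(z,g(*q,z)) for z in (30,25,20,15)])
print('hub',[g(620,725,z) for z in (43,50)])
"
```

```text
[589. -30. 231.]
wall top front R [(30, (np.float64(-49.5), np.float64(41.3))), (10, (np.float64(-51.8), np.float64(42.6)))]
wall top front L [(30, (np.float64(-47.8), np.float64(-35.7))), (10, (np.float64(-49.8), np.float64(-42.1)))]
wall low R [(30, (np.float64(-47.3), np.float64(41.2))), (10, (np.float64(-49.3), np.float64(42.5)))]
wall low L [(30, (np.float64(-45.8), np.float64(-35.4))), (10, (np.float64(-47.6), np.float64(-41.8)))]
bufL [(30, (np.float64(-42.9), np.float64(-36.2))), (25, (np.float64(-43.3), np.float64(-37.8))), (20, (np.float64(-43.7), np.float64(-39.5))), (15, (np.float64(-44.1), np.float64(-41.1)))]
bufL2 [(30, (np.float64(-42.8), np.float64(-28.3))), (25, (np.float64(-43.2), np.float64(-29.7))), (20, (np.float64(-43.5), np.float64(-31.1))), (15, (np.float64(-43.9), np.float64(-32.5)))]
bufR [(30, (np.float64(-42.6), np.float64(32.2))), (25, (np.float64(-43.0), np.float64(32.3))), (20, (np.float64(-43.3), np.float64(32.4))), (15, (np.float64(-43.7), np.float64(32.5)))]
bufR2 [(30, (np.float64(-42.1), np.float64(40.1))), (25, (np.float64(-42.5), np.float64(40.4))), (20, (np.float64(-42.9), np.float64(40.7))), (15, (np.float64(-43.2), np.float64(41.0)))]
hub [(np.float64(0.1), np.float64(0.5)), (np.float64(-0.9), np.float64(1.6))]
```

>>> drive_tool:
  increments:
    - [[0, -0.0091, 0], [0, 0, 0.1]]
    - [[0, -0.0091, 0], [0, 0, 0.1]]
    - [[0, -0.0073, 0], [0, 0, 0.08]]
    - [[0, -0.0045, 0], [0, 0, 0.05]]
    - [[0, -0.0018, 0], [0, 0, 0.02]]

```text
t: 26.67
eef_pos: [633.4, -88.3, 34.4]
tcp_rot: [3.141, 0.0, 2.189]
ft_force: [4.3, 5.9, 1.7]
opening: 0.203
```

```bash

python3 -c "
from h import *
fs(8)
"
```

```text
t 27.07 yaw 2.189 r 34.0 toolang -53.9 pegang -47.4 cam~2.458 | Fx -2.73 Fy -6.99 Fz 1.41 |F| 7.50 j6 -0.86 xyz [633.4 -88.3  34.4]
```

>>> drive_tool:
  increments:
    - [[0, 0.05, 0], [0, 0, 0]]
    - [[0, 0.05, 0], [0, 0, 0]]
    - [[0, 0, 0], [0, 0, 0]]

```text
t: 27.32
eef_pos: [635.1, -87.1, 34.0]
tcp_rot: [-3.141, -0.001, 2.189]
ft_force: [-0.8, -0.7, 0.2]
opening: 0.2
```

```bash

python3 -c "
from h import *
fs(4)
p=shot('wrist','w17.png')
i=p['pixels'][50:350,170:470]; cv2.imwrite('pics/w17c.png',cv2.resize(i,None,fx=2.6,fy=2,interpolation=cv2.INTER_CUBIC))
i=p['pixels'][200:350,250:400]; cv2.imwrite('pics/w17d.png',cv2.resize(i,None,fx=4,fy=4,interpolation=cv2.INTER_CUBIC))
p=shot('scene')
i=p['pixels'][180:330,240:420]; cv2.imwrite('pics/s17c.png',cv2.resize(i,None,fx=4,fy=4,interpolation=cv2.INTER_CUBIC))
"
```

```text
t 27.52 yaw 2.188 r 34.2 toolang -50.3 pegang -43.9 cam~2.397 | Fx -0.24 Fy 0.17 Fz -0.28 |F| 0.29 j6 -0.86 xyz [635.2 -87.1  34.2]
```

View pics/w17d.png

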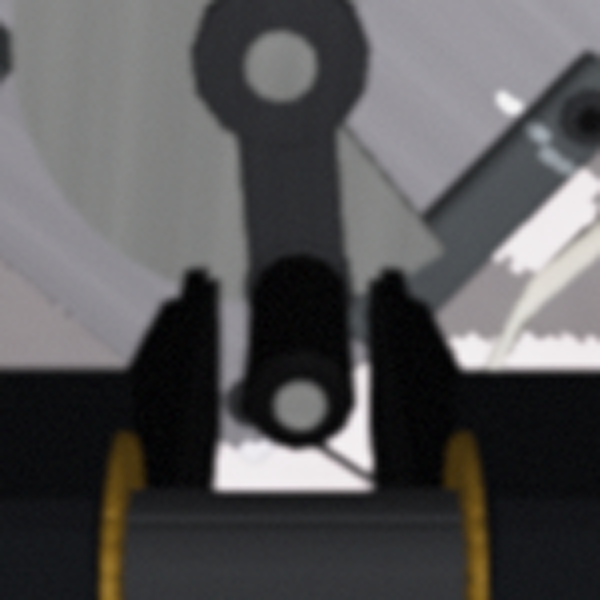

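View pics/s17c.png

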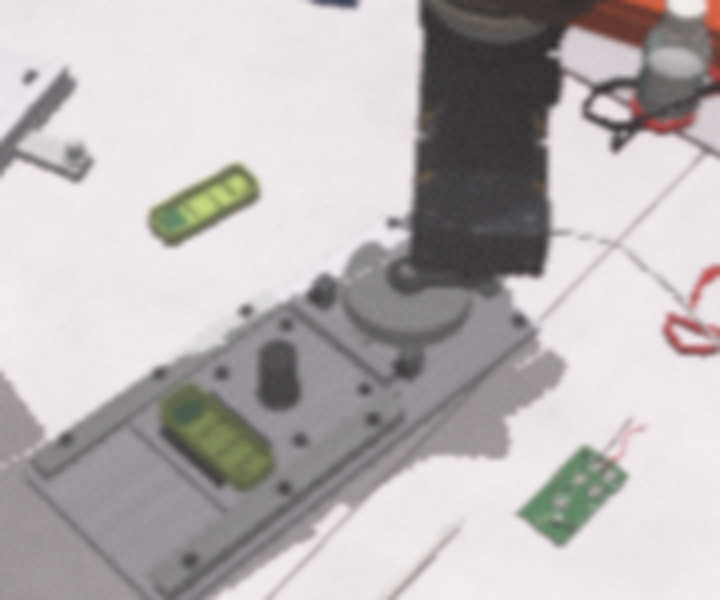

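```bash

python3 -c "
from h import *
for n,(y0,x0) in {'w14':(90,210),'w17':(70,200)}.items():
    im=cv2.imread('pics/%s.png'%n); i=im[y0:y0+150,x0:x0+180]; cv2.imwrite('pics/%sz.png'%n,cv2.resize(i,None,fx=4.4,fy=4.0,interpolation=cv2.INTER_CUBIC))
"
```

```text
(no output)
```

View pics/w14z.png

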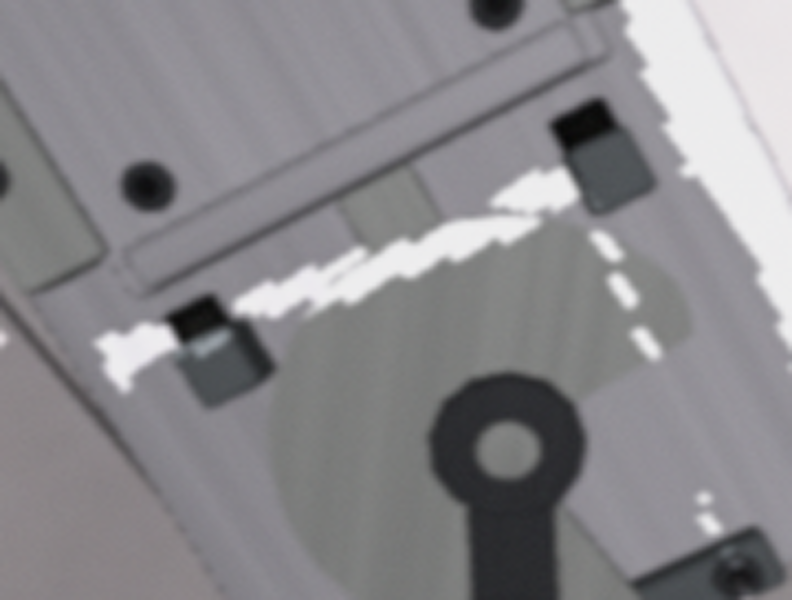

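View pics/w17z.png

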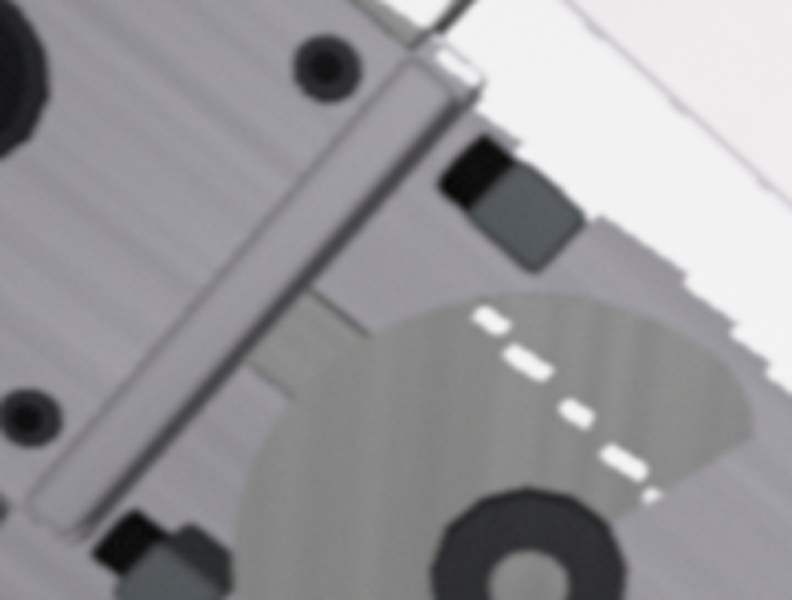

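>>> drive_tool:
  increments:
    - [[0, -0.05, 0], [0, 0, 0]]
    - [[0, -0.04, 0], [0, 0, 0]]
    - [[0, -0.01, 0], [0, 0, 0]]

```text
t: 27.87
eef_pos: [633.4, -88.6, 34.4]
tcp_rot: [3.14, 0.0, 2.188]
ft_force: [4.2, 3.3, -2.0]
opening: 0.197
```

```bash

python3 -c "
from h import *
fs(6)
"
```

```text
t 28.17 yaw 2.188 r 34.3 toolang -54.2 pegang -47.7 cam~2.464 | Fx 0.09 Fy -5.16 Fz -1.99 |F| 5.16 j6 -0.86 xyz [633.3 -88.6  34.4]
```

>>> drive_tool:
  increments:
    - [[0, -0.0136, 0], [0, 0, 0.15]]
    - [[0, -0.0136, 0], [0, 0, 0.15]]
    - [[0, -0.0073, 0], [0, 0, 0.08]]
    - [[0, -0.0045, 0], [0, 0, 0.05]]
    - [[0, -0.0018, 0], [0, 0, 0.02]]

```text
t: 28.58
eef_pos: [632.1, -89.5, 34.3]
tcp_rot: [3.141, 0.0, 2.152]
ft_force: [3.4, 1.4, -2.8]
opening: 0.2
```

```bash

python3 -c "
from h import *
fs(6)
"
```

```text
t 28.88 yaw 2.152 r 34.3 toolang -56.8 pegang -50.3 cam~2.509 | Fx 0.66 Fy -4.88 Fz -2.01 |F| 4.92 j6 -0.83 xyz [632.1 -89.5  34.4]
```

>>> drive_tool:
  increments:
    - [[0.0006, -0.0363, 0], [0, 0, 0.4]]
    - [[0.0006, -0.0363, 0], [0, 0, 0.4]]
    - [[0.0003, -0.0227, 0], [0, 0, 0.25]]
    - [[0, -0.0109, 0], [0, 0, 0.12]]
    - [[0, -0.0054, 0], [0, 0, 0.06]]

```text
t: 29.3
eef_pos: [629.1, -91.1, 34.3]
tcp_rot: [3.141, -0.0, 2.054]
ft_force: [4.1, 2.2, -2.3]
opening: 0.203
```

```bash

python3 -c "
from h import *
fs(5)
p=shot('wrist','w18.png')
i=p['pixels'][40:220,200:380]; cv2.imwrite('pics/w18z.png',cv2.resize(i,None,fx=4,fy=3.3,interpolation=cv2.INTER_CUBIC))
"
```

```text
t 29.55 yaw 2.054 r 34.2 toolang -62.5 pegang -56.0 cam~2.609 | Fx 1.22 Fy -4.07 Fz -1.64 |F| 4.25 j6 -0.73 xyz [629.1 -91.1  34.3]
```

View pics/w18z.png

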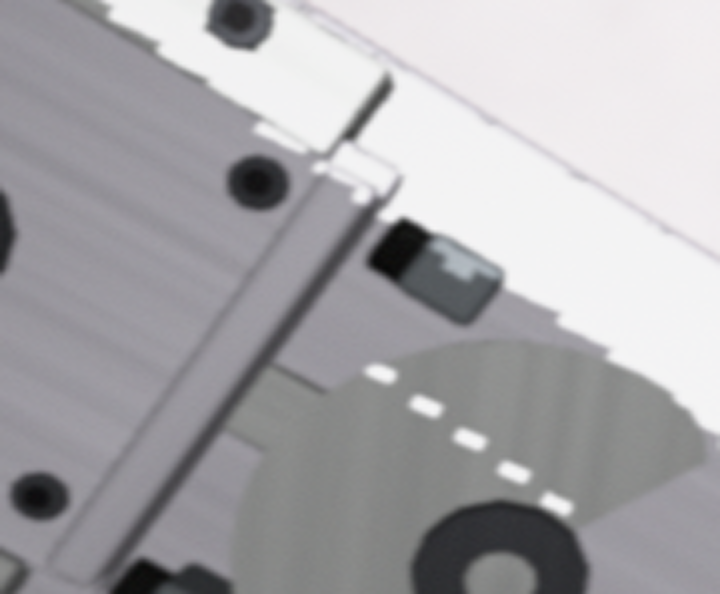

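>>> drive_tool:
  increments:
    - [[0.0006, -0.0363, 0], [0, 0, 0.4]]
    - [[0.0006, -0.0363, 0], [0, 0, 0.4]]
    - [[0.0003, -0.0227, 0], [0, 0, 0.25]]
    - [[0, -0.0109, 0], [0, 0, 0.12]]
    - [[0, -0.0054, 0], [0, 0, 0.06]]

```text
t: 30.02
eef_pos: [626.5, -92.2, 34.4]
tcp_rot: [3.14, 0.0, 1.955]
ft_force: [7.1, 4.1, -1.8]
opening: 0.201
```

```bash

python3 -c "
from h import *
fs(5)
"
```

```text
t 30.27 yaw 1.956 r 34.0 toolang -67.2 pegang -60.7 cam~2.690 | Fx -0.93 Fy -7.11 Fz -3.11 |F| 7.17 j6 -0.64 xyz [626.5 -92.2  34.3]
```

>>> drive_tool:
  increments:
    - [[0.0006, -0.0363, 0], [0, 0, 0.4]]
    - [[0.0006, -0.0363, 0], [0, 0, 0.4]]
    - [[0.0003, -0.0227, 0], [0, 0, 0.25]]
    - [[0, -0.0109, 0], [0, 0, 0.12]]
    - [[0, -0.0054, 0], [0, 0, 0.06]]

```text
t: 30.68
eef_pos: [622.8, -93.6, 34.3]
tcp_rot: [-3.141, -0.0, 1.857]
ft_force: [3.0, 2.3, -2.2]
opening: 0.2
```

```bash

python3 -c "
from h import *
fs(5)
p=shot('wrist','w19.png')
i=p['pixels'][20:220,180:380]; cv2.imwrite('pics/w19z.png',cv2.resize(i,None,fx=3,fy=3,interpolation=cv2.INTER_CUBIC))
"
```

```text
t 30.93 yaw 1.858 r 34.2 toolang -73.9 pegang -67.4 cam~2.807 | Fx -0.61 Fy -3.19 Fz -1.21 |F| 3.24 j6 -0.54 xyz [622.8 -93.6  34.3]
```

View pics/w19z.png

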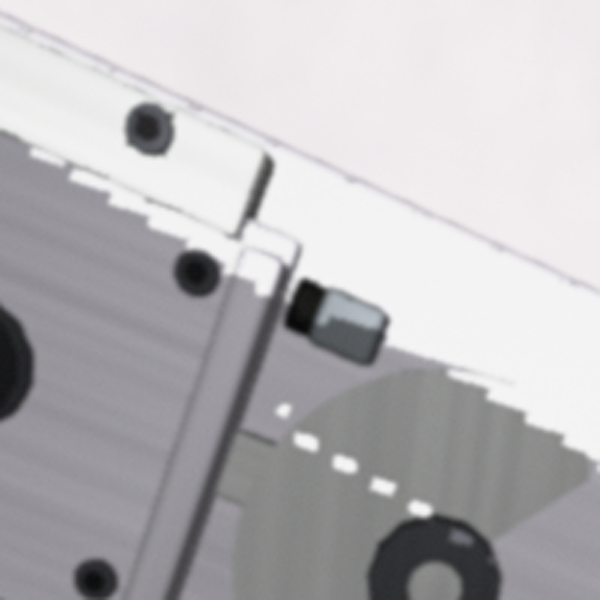

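>>> drive_tool:
  increments:
    - [[0.0003, -0.0227, 0], [0, 0, 0.25]]
    - [[0.0003, -0.0227, 0], [0, 0, 0.25]]
    - [[0.0003, -0.0227, 0], [0, 0, 0.25]]
    - [[0.0003, -0.0227, 0], [0, 0, 0.25]]
    - [[0.0003, -0.0227, 0], [0, 0, 0.25]]

```text
t: 31.4
eef_pos: [619.9, -94.3, 34.4]
tcp_rot: [3.141, -0.0, 1.755]
ft_force: [6.3, 3.7, -2.9]
opening: 0.206
```

>>> drive_tool:
  increments:
    - [[0.0003, -0.0227, 0], [0, 0, 0.25]]
    - [[0.0003, -0.0227, 0], [0, 0, 0.25]]
    - [[0, -0.0136, 0], [0, 0, 0.15]]
    - [[0, -0.0091, 0], [0, 0, 0.1]]
    - [[0, -0.0045, 0], [0, 0, 0.05]]

```text
t: 31.82
eef_pos: [617.5, -94.8, 34.4]
tcp_rot: [3.141, 0.0, 1.692]
ft_force: [3.7, 2.2, -1.7]
opening: 0.198
```

```bash

python3 -c "
from h import *
fs(5)
"
```

```text
t 32.07 yaw 1.693 r 34.2 toolang -83.1 pegang -76.6 cam~2.968 | Fx -1.37 Fy -3.97 Fz -0.63 |F| 4.20 j6 -0.38 xyz [617.4 -94.8  34.4]
```

>>> drive_tool:
  increments:
    - [[0.0003, -0.0227, 0], [0, 0, 0.25]]
    - [[0.0003, -0.0227, 0], [0, 0, 0.25]]
    - [[0, -0.0136, 0], [0, 0, 0.15]]
    - [[0, -0.0091, 0], [0, 0, 0.1]]
    - [[0, -0.0045, 0], [0, 0, 0.05]]

```text
t: 32.48
eef_pos: [615.2, -94.9, 34.4]
tcp_rot: [3.142, -0.0, 1.628]
ft_force: [3.4, 1.1, -0.3]
opening: 0.203
```

```bash

python3 -c "
from h import *
fs(5)
"
```

```text
t 32.73 yaw 1.629 r 34.2 toolang -86.8 pegang -80.3 cam~3.033 | Fx -1.82 Fy -2.90 Fz 0.09 |F| 3.43 j6 -0.32 xyz [615.2 -95.   34.3]
```

>>> drive_tool:
  increments:
    - [[0.0003, -0.0227, 0], [0, 0, 0.25]]
    - [[0.0003, -0.0227, 0], [0, 0, 0.25]]
    - [[0.0003, -0.0227, 0], [0, 0, 0.25]]
    - [[0, -0.0136, 0], [0, 0, 0.15]]
    - [[0, -0.0068, 0], [0, 0, 0.075]]

```text
t: 33.15
eef_pos: [612.8, -94.9, 34.3]
tcp_rot: [3.141, -0.0, 1.549]
ft_force: [5.1, 2.5, -1.8]
opening: 0.198
```

```bash

python3 -c "
from h import *
fs(5)
"
```

```text
t 33.40 yaw 1.550 r 34.1 toolang -90.8 pegang -84.3 cam~3.103 | Fx -2.38 Fy -5.19 Fz -1.27 |F| 5.71 j6 -0.24 xyz [612.8 -94.9  34.3]
```

>>> drive_tool:
  increments:
    - [[0.0003, -0.0227, 0], [0, 0, 0.25]]
    - [[0.0003, -0.0227, 0], [0, 0, 0.25]]
    - [[0.0003, -0.0227, 0], [0, 0, 0.25]]
    - [[0, -0.0136, 0], [0, 0, 0.15]]
    - [[0, -0.0068, 0], [0, 0, 0.075]]

```text
t: 33.82
eef_pos: [610.5, -94.9, 34.4]
tcp_rot: [3.14, -0.0, 1.471]
ft_force: [5.7, 3.4, -2.0]
opening: 0.202
```

```bash

python3 -c "
from h import *
fs(5)
p=shot('wrist','w20.png')
i=p['pixels'][0:300,120:460]; cv2.imwrite('pics/w20z.png',cv2.resize(i,None,fx=2.3,fy=2,interpolation=cv2.INTER_CUBIC))
"
```

```text
t 34.07 yaw 1.472 r 34.2 toolang -94.9 pegang -88.4 cam~3.174 | Fx -2.75 Fy -5.40 Fz -1.56 |F| 6.06 j6 -0.16 xyz [610.4 -94.9  34.4]
```

View pics/w20z.png

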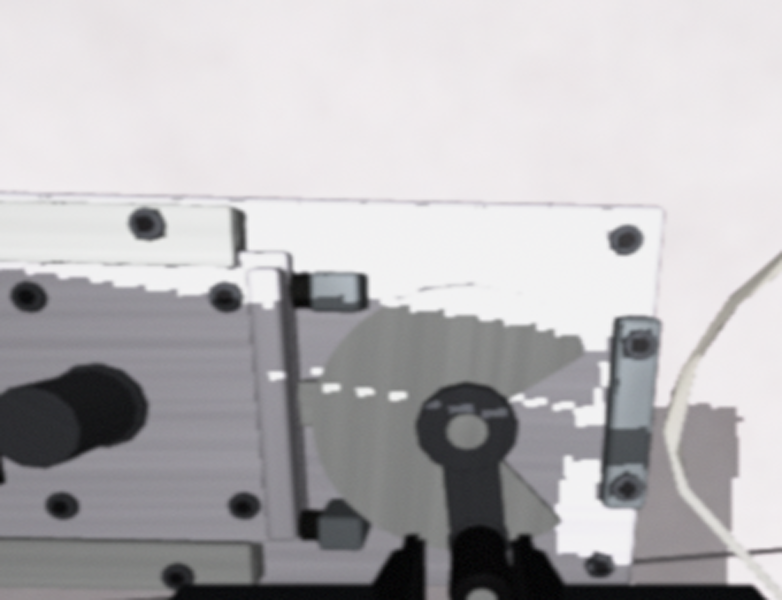

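```bash

python3 -c "
from h import *
im=cv2.imread('pics/w20.png'); i=im[100:290,210:310]; cv2.imwrite('pics/w20y.png',cv2.resize(i,None,fx=4,fy=3.1,interpolation=cv2.INTER_CUBIC))
p=shot('wrist');fs(1)
u=np.array([.9935,-.1138]);v=np.array([.1138,.9935])
g=lambda a,b,z:(lambda X:(round(float((X[:2]-A)@u),1),round(float((X[:2]-A)@v),1)))(back(p,(a/2.3+120,b/2),z))
print('walltop',g(288,253,30),g(300,538,30),'low',g(293,253,10),g(305,538,10))
print('buf',g(293,290,22),g(301,525,22),'hub',g(467,430,43))
"
```

```text
t 34.22 yaw 1.472 r 34.2 toolang -94.9 pegang -88.4 cam~3.174 | Fx -2.54 Fy -4.93 Fz -1.22 |F| 5.55 j6 -0.16 xyz [610.4 -94.9  34.4]
walltop (-42.4, 46.0) (-42.9, -36.5) low (-45.4, 46.7) (-45.7, -44.0)
buf (-43.3, 36.2) (-44.1, -35.2) hub (0.6, 0.2)
```

View pics/w20y.png

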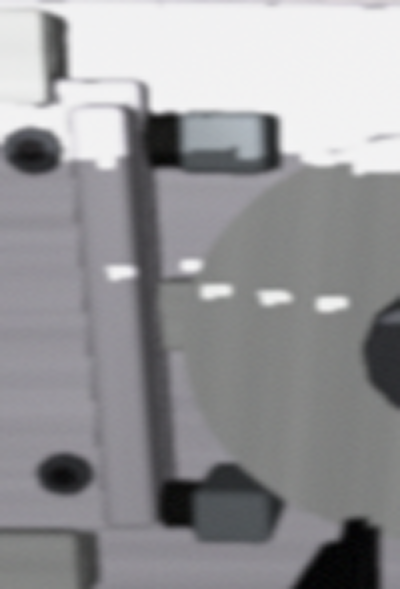

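>>> drive_tool:
  increments:
    - [[0, 0.05, 0], [0, 0, 0]]
    - [[0, 0, 0], [0, 0, 0]]
    - [[0, -0.035, 0], [0, 0, 0]]
    - [[0, -0.015, 0], [0, 0, 0]]
    - [[0, -0.0091, 0], [0, 0, 0.1]]

```text
t: 34.63
eef_pos: [610.3, -95.0, 34.3]
tcp_rot: [3.14, 0.0, 1.465]
ft_force: [6.8, 0.0, -3.5]
opening: 0.194
```

```bash

python3 -c "
from h import *
fs(8)
"
```

```text
t 35.03 yaw 1.465 r 34.4 toolang -95.0 pegang -88.5 cam~3.176 | Fx -0.33 Fy -5.87 Fz -2.97 |F| 5.87 j6 -0.16 xyz [610.3 -95.1  34.3]
```

>>> drive_tool:
  increments:
    - [[0, -0.0073, 0], [0, 0, 0.08]]
    - [[0, -0.0073, 0], [0, 0, 0.08]]
    - [[0, -0.0073, 0], [0, 0, 0.08]]
    - [[0, -0.0045, 0], [0, 0, 0.05]]
    - [[0, -0.0018, 0], [0, 0, 0.02]]

```text
t: 35.45
eef_pos: [609.6, -94.9, 34.3]
tcp_rot: [3.14, 0.0, 1.44]
ft_force: [6.4, 0.5, -3.0]
opening: 0.203
```

```bash

python3 -c "
from h import *
fs(8)
"
```

```text
t 35.85 yaw 1.440 r 34.4 toolang -96.1 pegang -89.7 cam~3.196 | Fx -0.75 Fy -6.13 Fz -3.69 |F| 6.17 j6 -0.13 xyz [609.6 -95.   34.3]
```

>>> drive_tool:
  increments:
    - [[0, -0.0118, 0], [0, 0, 0.13]]
    - [[0, -0.0118, 0], [0, 0, 0.13]]
    - [[0, -0.0118, 0], [0, 0, 0.13]]
    - [[0, -0.0073, 0], [0, 0, 0.08]]
    - [[0, -0.0027, 0], [0, 0, 0.03]]

```text
t: 36.27
eef_pos: [608.2, -94.8, 34.3]
tcp_rot: [3.14, 0.0, 1.4]
ft_force: [5.8, -0.7, -3.5]
opening: 0.199
```

```bash

python3 -c "
from h import *
fs(8)
"
```

```text
t 36.67 yaw 1.400 r 34.3 toolang -98.6 pegang -92.1 cam~3.239 | Fx -0.57 Fy -6.03 Fz -3.17 |F| 6.06 j6 -0.09 xyz [608.2 -94.8  34.3]
```

>>> drive_tool:
  increments:
    - [[0, 0.1, 0], [0, 0, 0]]
    - [[0, 0.07, 0], [0, 0, 0]]
    - [[0, 0.02, 0], [0, 0, 0]]
    - [[0, 0.01, 0], [0, 0, 0]]
    - [[0, 0, 0], [0, 0, 0]]

```text
t: 37.08
eef_pos: [613.2, -95.5, 34.3]
tcp_rot: [-3.141, -0.0, 1.4]
ft_force: [0.2, -0.5, -0.6]
opening: 0.2
```

```bash

python3 -c "
from h import *
fs(3)
"
```

```text
t 37.23 yaw 1.400 r 34.7 toolang -90.1 pegang -83.9 cam~3.095 | Fx -0.39 Fy 0.19 Fz -0.00 |F| 0.43 j6 -0.09 xyz [613.2 -95.5  34.3]
```

>>> drive_tool:
  increments:
    - [[0, 0.02, 0], [0, 0, 0]]
    - [[0, 0.01, 0], [0, 0, 0]]
    - [[0, 0.005, 0], [0, 0, 0]]

```text
t: 37.48
eef_pos: [614.0, -95.6, 34.3]
tcp_rot: [-3.141, -0.0, 1.4]
ft_force: [-3.3, 0.3, 1.3]
opening: 0.203
```

```bash

python3 -c "
from h import *
fs(4)
"
```

```text
t 37.68 yaw 1.400 r 34.9 toolang -88.6 pegang -82.4 cam~3.070 | Fx 0.56 Fy 3.07 Fz 1.34 |F| 3.12 j6 -0.09 xyz [614.2 -95.7  34.3]
```

>>> drive_tool:
  increments:
    - [[0, 0.015, 0], [0, 0, 0]]
    - [[0, 0.01, 0], [0, 0, 0]]
    - [[0, 0.005, 0], [0, 0, 0]]

```text
t: 37.93
eef_pos: [615.3, -95.9, 34.3]
tcp_rot: [-3.141, -0.0, 1.4]
ft_force: [-3.6, -1.1, 1.9]
opening: 0.201
```

```bash

python3 -c "
from h import *
fs(6)
"
```

```text
t 38.23 yaw 1.400 r 35.2 toolang -86.7 pegang -80.7 cam~3.040 | Fx 1.71 Fy 3.05 Fz 0.85 |F| 3.49 j6 -0.09 xyz [615.3 -95.9  34.3]
```

>>> drive_tool:
  increments:
    - [[0, -0.1, 0], [0, 0, 0]]
    - [[0, -0.08, 0], [0, 0, 0]]
    - [[0, -0.035, 0], [0, 0, 0]]
    - [[0, -0.015, 0], [0, 0, 0]]
    - [[0, -0.005, 0], [0, 0, 0]]

```text
t: 38.65
eef_pos: [609.1, -94.9, 34.5]
tcp_rot: [3.14, 0.0, 1.4]
ft_force: [3.9, -1.3, -1.7]
opening: 0.199
```

```bash
sed -i 's/ay\*3.9/ay*2.85/' h.py
python3 -c "
from h import *
fs(4)
"
```

```text
t 38.85 yaw 1.400 r 34.4 toolang -97.4 pegang -92.7 cam~3.249 | Fx 2.16 Fy -4.41 Fz -0.54 |F| 4.91 j6 -0.09 xyz [608.9 -94.9  34.5]
```

>>> drive_tool:
  increments:
    - [[0, -0.0136, 0], [0, 0, 0.15]]
    - [[0, -0.0136, 0], [0, 0, 0.15]]
    - [[0, -0.0136, 0], [0, 0, 0.15]]
    - [[0, -0.0091, 0], [0, 0, 0.1]]
    - [[0, -0.0045, 0], [0, 0, 0.05]]

```text
t: 39.27
eef_pos: [607.4, -94.6, 34.5]
tcp_rot: [3.14, 0.0, 1.352]
ft_force: [4.6, -2.9, -0.8]
opening: 0.201
```

```bash

python3 -c "
from h import *
fs(5)
"
```

```text
t 39.52 yaw 1.352 r 34.3 toolang -100.0 pegang -95.3 cam~3.294 | Fx 1.64 Fy -5.63 Fz -0.66 |F| 5.86 j6 -0.04 xyz [607.3 -94.6  34.5]
```

>>> drive_tool:
  increments:
    - [[0, -0.0136, 0], [0, 0, 0.15]]
    - [[0, -0.0136, 0], [0, 0, 0.15]]
    - [[0, -0.0091, 0], [0, 0, 0.1]]
    - [[0, -0.0064, 0], [0, 0, 0.07]]
    - [[0, -0.0027, 0], [0, 0, 0.03]]

```text
t: 39.93
eef_pos: [606.3, -94.3, 34.5]
tcp_rot: [3.14, -0.0, 1.312]
ft_force: [5.3, -2.7, -1.8]
opening: 0.201
```

```bash

python3 -c "
from h import *
fs(6)
"
```

```text
t 40.23 yaw 1.312 r 34.3 toolang -101.8 pegang -97.1 cam~3.326 | Fx 1.25 Fy -6.90 Fz -1.81 |F| 7.01 j6 -0.00 xyz [606.3 -94.3  34.6]
```

```bash

python3 -c "
from h import *
fs(6);fs(6)
p=shot('wrist','w21.png');im=p['pixels']
i=im[100:290,210:310]; cv2.imwrite('pics/w21y.png',cv2.resize(i,None,fx=4,fy=3.1,interpolation=cv2.INTER_CUBIC))
"
```

```text
t 40.53 yaw 1.312 r 34.3 toolang -101.8 pegang -97.1 cam~3.326 | Fx 1.28 Fy -6.71 Fz -1.43 |F| 6.83 j6 -0.00 xyz [606.3 -94.3  34.5]
t 40.83 yaw 1.312 r 34.3 toolang -101.8 pegang -97.1 cam~3.326 | Fx 1.26 Fy -6.51 Fz -1.29 |F| 6.63 j6 -0.00 xyz [606.3 -94.4  34.5]
```

View pics/w21y.png

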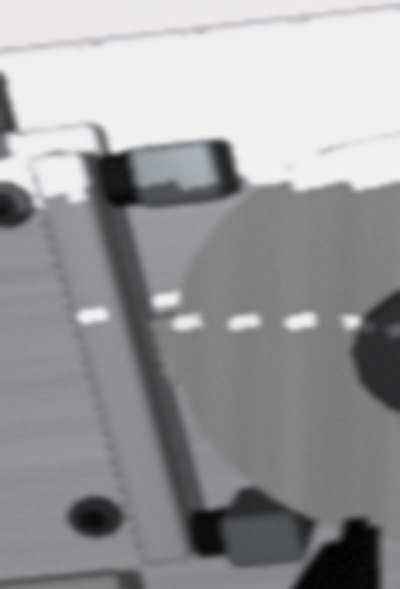

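>>> drive_tool:
  increments:
    - [[0, 0.1, 0], [0, 0, 0]]
    - [[0, 0.07, 0], [0, 0, 0]]
    - [[0, 0.02, 0], [0, 0, 0]]
    - [[0, 0.01, 0], [0, 0, 0]]
    - [[0, 0.005, 0], [0, 0, 0]]

```text
t: 41.3
eef_pos: [611.1, -95.4, 34.2]
tcp_rot: [-3.141, -0.0, 1.312]
ft_force: [-0.5, 0.2, -1.2]
opening: 0.2
```

```bash

python3 -c "
from h import *
fs(5)
"
```

```text
t 41.55 yaw 1.312 r 34.8 toolang -93.3 pegang -88.8 cam~3.181 | Fx -0.02 Fy 0.21 Fz 0.53 |F| 0.21 j6 -0.00 xyz [611.3 -95.6  34.3]
```

>>> drive_tool:
  increments:
    - [[0, 0.01, 0], [0, 0, 0]]
    - [[0, 0.005, 0], [0, 0, 0]]
    - [[0, 0.003, 0], [0, 0, 0]]

```text
t: 41.8
eef_pos: [611.7, -95.7, 34.3]
tcp_rot: [-3.141, -0.0, 1.312]
ft_force: [-1.6, 0.8, 0.9]
opening: 0.198
```

```bash

python3 -c "
from h import *
fs(5)
"
```

```text
t 42.05 yaw 1.312 r 34.9 toolang -92.5 pegang -88.0 cam~3.168 | Fx 0.32 Fy 2.30 Fz 0.83 |F| 2.32 j6 -0.00 xyz [611.8 -95.7  34.3]
```

>>> drive_tool:
  increments:
    - [[0, 0.008, 0], [0, 0, 0]]
    - [[0, 0.004, 0], [0, 0, 0]]
    - [[0, 0.002, 0], [0, 0, 0]]

```text
t: 42.3
eef_pos: [612.2, -95.8, 34.3]
tcp_rot: [-3.141, -0.0, 1.312]
ft_force: [-3.4, 1.0, 2.2]
opening: 0.197
```

```bash

python3 -c "
from h import *
fs(6)
"
```

```text
t 42.60 yaw 1.312 r 35.1 toolang -91.7 pegang -87.2 cam~3.154 | Fx 0.29 Fy 2.26 Fz 1.00 |F| 2.28 j6 -0.00 xyz [612.3 -95.8  34.3]
```

>>> drive_tool:
  increments:
    - [[0, -0.1, 0], [0, 0, 0]]
    - [[0, -0.06, 0], [0, 0, 0]]
    - [[0, -0.025, 0], [0, 0, 0]]
    - [[0, -0.01, 0], [0, 0, 0]]
    - [[0, -0.005, 0], [0, 0, 0]]

```text
t: 43.02
eef_pos: [607.2, -94.5, 34.5]
tcp_rot: [3.14, -0.0, 1.312]
ft_force: [2.9, -1.5, -2.0]
opening: 0.201
```

```bash

python3 -c "
from h import *
fs(5)
"
```

```text
t 43.27 yaw 1.312 r 34.3 toolang -100.6 pegang -95.9 cam~3.305 | Fx -0.10 Fy -4.12 Fz -0.98 |F| 4.12 j6 -0.00 xyz [607.  -94.5  34.5]
```

>>> drive_tool:
  increments:
    - [[0, -0.01, 0], [0, 0, 0.1]]
    - [[0, -0.008, 0], [0, 0, 0.1]]
    - [[0, -0.004, 0], [0, 0, 0.05]]

```text
t: 43.52
eef_pos: [606.3, -94.3, 34.5]
tcp_rot: [3.14, -0.0, 1.291]
ft_force: [5.7, -1.6, -0.8]
opening: 0.203
```

```bash

python3 -c "
from h import *
fs(6)
"
```

```text
t 43.82 yaw 1.292 r 34.3 toolang -101.7 pegang -96.9 cam~3.323 | Fx 0.30 Fy -5.36 Fz -1.36 |F| 5.37 j6 0.02 xyz [606.4 -94.4  34.5]
```

>>> drive_tool:
  increments:
    - [[0, -0.01, 0], [0, 0, 0.1]]
    - [[0, -0.006, 0], [0, 0, 0.06]]
    - [[0, -0.003, 0], [0, 0, 0.03]]

```text
t: 44.07
eef_pos: [606.0, -94.2, 34.5]
tcp_rot: [3.14, -0.0, 1.276]
ft_force: [5.8, -1.7, -2.0]
opening: 0.2
```

```bash

python3 -c "
from h import *
fs(8)
"
```

```text
t 44.47 yaw 1.277 r 34.2 toolang -102.4 pegang -97.7 cam~3.337 | Fx 0.36 Fy -6.01 Fz -1.20 |F| 6.02 j6 0.03 xyz [605.9 -94.2  34.5]
```

>>> drive_tool:
  increments:
    - [[0, 0.05, 0], [0, 0, 0]]
    - [[0, 0.04, 0], [0, 0, 0]]
    - [[0, 0, 0], [0, 0, 0]]

```text
t: 44.72
eef_pos: [607.5, -94.6, 34.2]
tcp_rot: [-3.14, -0.0, 1.277]
ft_force: [-0.3, -1.0, 0.3]
opening: 0.202
```

>>> drive_tool:
  increments:
    - [[0, 0, 0], [0, 0, 0]]
    - [[0, 0, 0], [0, 0, 0]]
    - [[0, 0, 0], [0, 0, 0]]
  jaw: -0.3

```text
t: 44.97
eef_pos: [607.7, -94.7, 34.3]
tcp_rot: [-3.141, -0.0, 1.277]
ft_force: [0.2, -0.2, -0.1]
opening: 0.333
```

>>> drive_tool:
  increments:
    - [[0, 0, -0.4], [0, 0, 0]]
    - [[0, 0, -0.7], [0, 0, 0]]
    - [[0, 0, -0.7], [0, 0, 0]]
    - [[0, 0, -0.5], [0, 0, 0]]
    - [[0, 0, 0], [0, 0, 0]]

```text
t: 45.38
eef_pos: [609.3, -95.1, 107.2]
tcp_rot: [3.136, -0.0, 1.277]
ft_force: [0.8, 1.3, -0.7]
opening: 0.351
```

```bash

python3 -c "
from h import *
fs(3)
p=shot('wrist','w22.png');im=p['pixels']
i=im[100:380,150:450]; cv2.imwrite('pics/w22c.png',cv2.resize(i,None,fx=2.5,fy=2.1,interpolation=cv2.INTER_CUBIC))
for uv,z in [((0,0),0)]: pass
p=shot('scene')
i=p['pixels'][180:330,240:420]; cv2.imwrite('pics/s22c.png',cv2.resize(i,None,fx=4,fy=4,interpolation=cv2.INTER_CUBIC))
"
```

```text
t 45.53 yaw 1.277 r 34.4 toolang -99.5 pegang -94.9 cam~3.287 | Fx 0.06 Fy 0.12 Fz -0.30 |F| 0.13 j6 0.03 xyz [607.6 -94.7 103.1]
```

View pics/w22c.png

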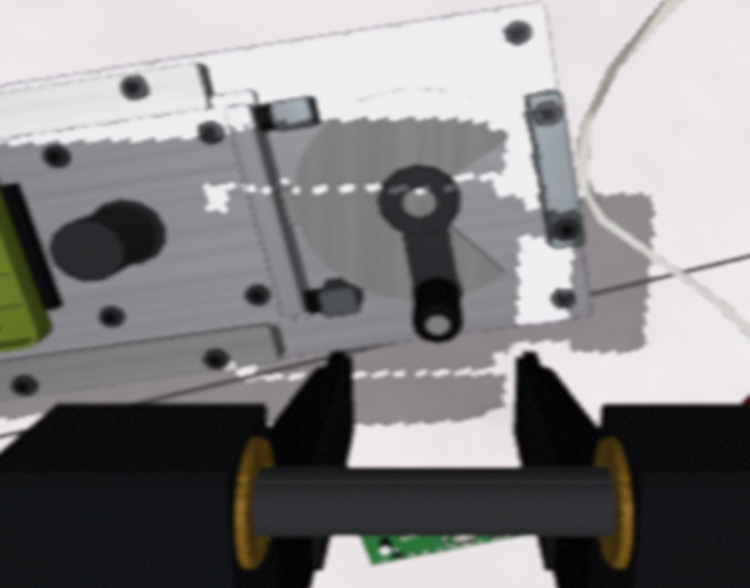

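View pics/s22c.png

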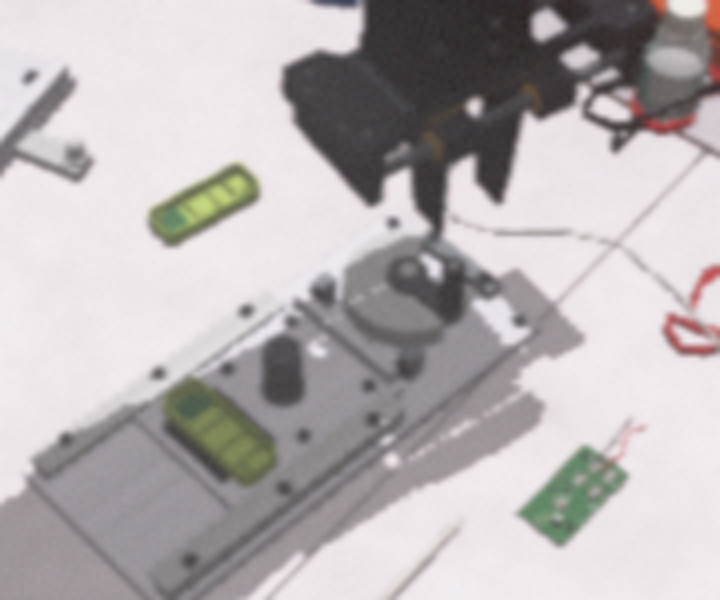

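```bash

python3 -c "
from h import *
st();print(env.job_done());st()
"
```

```text
45.63 [607.4 -94.6 102.4] [-3.14  -0.     1.277] F [-0.23 -1.   -0.4 ] op 0.353 j6 0.032
the job is handed in; nothing more can be done
None
the job is handed in; nothing more can be done
```

I locked the cam on the nest plate's bolt at an estimated pull of 14–17 N and handed the job in at t = 45.6 s, with the gripper clear of everything. That pull is worked out from pushes on the peg, and I cannot be sure it stayed under 25 N at every moment.

- **What I did:** I gripped the knob of the middle-sized plate and slid it until the pin stood about 21 mm from the cam axis. I then turned the cam clockwise by the peg, re-gripping once, to about 3.3 rad. After that I opened the jaws and lifted off.
- **Push on the peg:** the last forward push read 6.0 N at rest, about 17 N of pull by the table. A reverse push just before the final turn read 2.3 N, against 3.05 N earlier with no pull. That also shows the buffers are loaded and gives about 15 N.
- **Last pictures:** the front wall rests against both buffers, the gripper is clear of the peg, and the shell and board lie where they were. I did not check the screwdriver at the end, but I never went near it.

**What disagreed:**
- **Early force peaks:** while the hook was only dragging the plate, at about 2.46 and 2.69 rad, the peg push rose to about 7 N. The gap to the buffers was still open. By the table that would be about 25 N, the limit, so I took it as sticking. I could not rule out a brief high pull there.
- **Fingertip height:** the pictures showed the fingertips about 20 mm above the reported TCP. The first grip closed above the knob without touching anything, and I corrected for this afterwards.

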